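Load the plate magazine and roll its keeper strip flat

TASK

Slide every loose ground plate flat into a slot of the magazine, one per slot, fully home against the back stop. Then take the hand roller and roll it firmly along the yellow keeper strip over the slot mouths until the strip lies flat over its whole length (press it with the roller, not with the gripper), and finally stand the roller upright in its tray again. The other tools on the bench stay where they are.

Things in the scene. Friction and masses are not known exactly. Their poses are not given: they have to be found in the camera images.
- rack: fixed plate magazine, blue and aluminium, 125 (x) x 252 (y) mm, 36 mm high. Origin on the bench, on its centre line, 55 mm behind the mouths; x points horizontally into its three slots, y along its width, z up. Slots open to -x. Plate fully home: its centre at rack x = -5 mm, its rear end sticking out 10 mm from the mouth; dragging it there takes 1 to 2 N
- strip: yellow keeper strip on the lintel over the slot mouths; same origin and axes as the rack. 20 mm wide (rack x -50 to -30 mm), 240 long (rack y -120 to 120 mm), six pieces of 40 mm in a row. A piece's top is 43 mm above the bench when proud and 39 mm when flat; the lintel beside it is 36 mm high, so a wider roller rides on the strip alone
- slot1 (a point): middle of the mouth of a slot at its floor: rack x = -55, y = -76, z = 8 mm, axes as the rack. Slot 49 mm wide, 16 mm high, floor 8 mm above the bench (a ramp 16 mm long leads up to it from 2 mm height, in front of the mouth), 110 mm deep to the solid back stop at rack x = +55 mm. Wall noses rounded 4 mm. Roofed by the lintel over its first 30 mm only
- slot2 (a point): middle of the mouth of a slot at its floor: rack x = -55, y = 0, z = 8 mm, axes as the rack. Slot 49 mm wide, 16 mm high, floor 8 mm above the bench (a ramp 16 mm long leads up to it from 2 mm height, in front of the mouth), 110 mm deep to the solid back stop at rack x = +55 mm. Wall noses rounded 4 mm. Roofed by the lintel over its first 30 mm only
- slot3 (a point): middle of the mouth of a slot at its floor: rack x = -55, y = 76, z = 8 mm, axes as the rack. Slot 49 mm wide, 16 mm high, floor 8 mm above the bench (a ramp 16 mm long leads up to it from 2 mm height, in front of the mouth), 110 mm deep to the solid back stop at rack x = +55 mm. Wall noses rounded 4 mm. Roofed by the lintel over its first 30 mm only
- seg1 (a joint): how far strip piece 1, centred at rack x = -40, y = -100 mm, is pressed down (m): 0 proud, 0.004 flat on its stop (starts at 0 to 0.001). It needs about 9 N to move and stays where it is left
- seg2 (a joint): how far strip piece 2, centred at rack x = -40, y = -60 mm, is pressed down (m): 0 proud, 0.004 flat on its stop (starts at 0 to 0.001). It needs about 9 N to move and stays where it is left
- seg3 (a joint): how far strip piece 3, centred at rack x = -40, y = -20 mm, is pressed down (m): 0 proud, 0.004 flat on its stop (starts at 0 to 0.001). It needs about 9 N to move and stays where it is left
- seg4 (a joint): how far strip piece 4, centred at rack x = -40, y = 20 mm, is pressed down (m): 0 proud, 0.004 flat on its stop (starts at 0 to 0.001). It needs about 9 N to move and stays where it is left
- seg5 (a joint): how far strip piece 5, centred at rack x = -40, y = 60 mm, is pressed down (m): 0 proud, 0.004 flat on its stop (starts at 0 to 0.001). It needs about 9 N to move and stays where it is left
- seg6 (a joint): how far strip piece 6, centred at rack x = -40, y = 100 mm, is pressed down (m): 0 proud, 0.004 flat on its stop (starts at 0 to 0.001). It needs about 9 N to move and stays where it is left
- roller: red hand roller, 0.5 kg, 92 mm long (x, rolling direction), 46 wide (y), 117 high, standing on two free steel drums in its tray. Origin: midway between the drums at their underside, z up. Drums: radius 22, 36 mm wide, axles at x = +-24 mm. Frame top plate 48 to 56 mm up; black handle: upright square bar 24 x 24 mm, centred, 56 to 117 mm up, for gripping from above on either pair of sides
- drum_a (a joint): turn of the roller's drum at roller x = +24 mm (rad, endless)
- drum_b (a joint): turn of the roller's drum at roller x = -24 mm (rad, endless)
- tray: the roller's fixed grey parking tray, open on top, outside 128 (x) x 82 (y) x 14 mm high, walls and floor 4 mm thick. Origin: centre of its underside; the roller stands in it along its x axis, on the inner floor 4 mm above the bench
- plate1: flat ground-steel-looking plate, 120 long (its x) x 46 wide (its y) x 12 mm thick, 0.22 kg, with three dark lines along its top; either end may lead. Origin: centre of its underside. It starts lying flat on the bench. Some starts have only two plates; an absent plate is given as None from the beginning
- plate2: flat ground-steel-looking plate, 120 long (its x) x 46 wide (its y) x 12 mm thick, 0.22 kg, with three dark lines along its top; either end may lead. Origin: centre of its underside. It starts lying flat on the bench. Some starts have only two plates; an absent plate is given as None from the beginning
- plate3: flat ground-steel-looking plate, 120 long (its x) x 46 wide (its y) x 12 mm thick, 0.22 kg, with three dark lines along its top; either end may lead. Origin: centre of its underside. It starts lying flat on the bench. Some starts have only two plates; an absent plate is given as None from the beginning
- hammer: bystander: hammer, 260 mm, lying; origin under its middle
- wrench: bystander: wrench, 180 mm, lying; origin under its middle
- oil_can: bystander: red can, 60 mm across, 130 mm high; origin at its underside
- tape: bystander: yellow tape measure, 70 x 40 x 62 mm; origin at its underside
- brush: bystander: hand brush, 200 mm, lying; origin under its middle

How it is judged:
By the outcome, as a careful person would: the job done as asked, in the order asked, and still so for the second after the job is handed in, with the robot touching nothing.
Of plate1, plate2, plate3 only 2 to 3 are there at a start; the rules pass over those that are not, and their reading is None.
At some moment in a run one of plate1, plate2, plate3 may be knocked a few centimetres aside while the robot is not near it.
It also fails if it takes over 210 s, if anything falls off the work surface, if the arm or the gripper's body presses on something with over 40 N, if the wrist force passes 120 N, or if a joint passes its speed limit or range.

ROBOT

A 6-joint arm with a two-finger parallel gripper is mounted at the origin on the work surface. World frame = base frame: x ahead of the robot, y to its left, z up, the work surface at z = 0. Lengths are in m, angles in rad, forces in N, time in s.
With the tool pointing down it reaches from about 0.25 to 0.725 m from the base axis. Payload 4 kg.
Tool frame: the origin (TCP) lies midway between the tips of the shut fingers; the grasp point (between the pads) lies 19 mm behind it; z points along the fingers, y is the direction in which the jaws open and shut (so a half turn about z gives the same grasp; the last joint's range is limited). The gripper opens to 85 mm and grips with 20 to 120 N. Pads are 22 mm wide; open, the fingers measure 114 mm over their backs; the gripper's body (76 mm by 85 mm) begins 54 mm behind the grasp point. The pads swing forward as they close: fully open they stand 13 mm farther back than shut.
Start: joints at [-1.119, 0.241, 0.005, 1.335, 0, 1.571], TCP at [0.218, -0.45, 0.231] pointing down, gripper open.
Joint ranges: [-2.72, 2.72], [-1.05, 1.87], [-1.09, 1.28], [-1.99, 2.15], [-1.42, 1.44], [-3.14, 3.14]. Speed limits (rad/s): [2.79, 2.79, 3.14, 3.14, 3.14, 3.14].

INTERFACE

Orientations are given as a unit quaternion [x, y, z, w].
In Python, from workcell import monitor, cams, order gives the robot as it stands.
- The arm moves only by the tool send_rows, never from a script. Its argument "moves" is a list of rows, each a list of 4 numbers: the shift along the tool's x, y, z as a fraction of full scale, then the turn about the tool's z as a fraction of full scale. A call has 1 to 20 rows; each row shifts and turns the commanded pose from where the row before left it, along the tool's axes as they then stand; what a row does not reach is not made up. Full scale, the value 1, is 100 cm for a shift and 0.1 rad for a turn. A row lasts 1/10 s, in which the tool goes at most 50 mm and 8.59 degrees, less where a joint would pass 70% of its speed; a pose out of reach is approached as far as the arm can. A call with a number of a shift or a turn outside -1 to 1 is refused whole. A call with a gripper value outside its range is refused whole. "claw" is the gripper's target within -1 to 1 (fully open at 1, half-way at 0, shut at -1), set as the call begins (left out, the last holds). The fingers move at their own pace and stop on an object; the grip force is fixed at half the most. Time passes only in rows, so rows that do not move let the fingers close. It gives the time, the measured TCP pose, the force and the opening at its end, in the units of the state.
- monitor.get_obs(): the state, without advancing time (a new reading comes with each control period).
- cams.camera(name): name is "scene" or "top"; returns (picture, depth): 384x512x3 uint8, blue, green, red; 384x512 float32, m along the optical axis (not along the pixel's ray), 0 where there is no reading.
- cams.camera_info(name): a dict with "intrinsics" (3x3 intrinsics, pixels), "distortion" ([k1, k2, p1, p2, k3] as OpenCV has them; the pictures are not rectified), "T" (4x4, takes a point from camera to world coordinates). Camera axes: x right, y up, looking along -z (the intrinsics and any distortion apply to the point x, -y, -z); pixel columns grow to the right and rows downward; lengths in m; the calibration is good to about 2 mm. A picture is of the moment at which its call begins. camera_info takes no time and is no camera call.
- order.job_done(): hands the job in, once; it reports no verdict.
The state is a dict: "clock": time; "joint_pos": joint angles; "joint_vel": joint speeds; "tau": joint torques, N m; "eef_pos": TCP position; "tool_rot": TCP orientation; "ft_force": force on the tool from outside, world axes, zero at the start; "ft_torque": the same for the moment, N m; "grip_width": finger opening in m.
Only numpy, scipy, OpenCV 4.12 (cv2) and the standard library are available. Lean on these libraries where they do the work, as an engineer would, in place of code of your own. Each camera call takes 0.05 s, during which the arm holds its last target.

## Working session

There is one attempt and no reset: what is moved stays moved. The work goes in short steps, Python scripts to look and compute and a tool call to move; the robot and the scene stay as the last step left them, time stands still between calls to the robot, and variables do not carry over. Pictures are saved under pics/ and viewed, and the job is handed in when it is done.

Besides the shell and the picture viewer there is one more tool, called after "Call:" in YAML: its name, and indented under it one key for each argument. send_rows: Moves the arm, as the interface text tells. Its arguments: {"type":"object","properties":{"moves":{"type":"array","items":{"type":"array","items":{"type":"number","minimum":-1,"maximum":1}}},"claw":{"type":"number"}},"required":["moves"]}

```bash
ls -la; mkdir -p pics
python3 - <<'E'
from workcell import monitor,cams,order
import cv2
print(monitor.get_obs())
for n in("scene","top"):
    im,d=cams.camera(n); cv2.imwrite(f"pics/{n}0.png",im); i=cams.camera_info(n); print(n,i)
E
```

```text
total 12
drwxr-xr-x  3 agent agent 4096 Dec  6 19:45 .
drwxr-xr-x 23 root  root  4096 Dec  6 19:45 ..
drwxr-xr-x  2 agent agent 4096 Dec  6 19:45 pics
{'clock': 0.0, 'joint_pos': array([-1.11899291e+00,  2.41439329e-01,  3.73304571e-03,  1.33523396e+00,
       -1.72785126e-05,  1.57076872e+00]), 'joint_vel': array([-0.00069591, -0.00168686, -0.0003835 ,  0.0006898 , -0.00097124,
        0.00114859]), 'tau': array([-3.28583865e-04, -3.72314215e+01,  2.52410710e+01,  1.67126086e-02,
       -3.56912897e-04,  4.22608615e-08]), 'eef_pos': array([ 0.21800928, -0.44925517,  0.23040319]), 'tool_rot': array([ 9.74588880e-01,  2.23998584e-01, -2.48508515e-04, -1.04279226e-03]), 'ft_force': array([-0.85533151, -0.47385597,  0.14432666]), 'ft_torque': array([-0.02126355, -0.05474863,  0.01579244]), 'grip_width': 0.0853918589603268}
scene {'intrinsics': array([[352.75945402,   0.        , 249.82154497],
       [  0.        , 352.75945402, 188.7551634 ],
       [  0.        ,   0.        ,   1.        ]]), 'distortion': array([-0.07837459,  0.        ,  0.        ,  0.        ,  0.        ]), 'T': array([[-0.08637657, -0.60998178,  0.78769367,  1.2964668 ],
       [ 0.99611612, -0.03932226,  0.07878093,  0.0873613 ],
       [-0.01708104,  0.79143919,  0.6110092 ,  0.64898314],
       [ 0.        ,  0.        ,  0.        ,  1.        ]])}
top {'intrinsics': array([[481.60214128,   0.        , 261.44611555],
       [  0.        , 481.60214128, 181.66311861],
       [  0.        ,   0.        ,   1.        ]]), 'distortion': array([0.07090833, 0.        , 0.        , 0.        , 0.        ]), 'T': array([[ 0.0027887 ,  0.99170261, -0.12852297,  0.38086921],
       [-0.99996632,  0.00177339, -0.0080136 , -0.01363416],
       [-0.00771919,  0.12854099,  0.99167415,  1.37783109],
       [ 0.        ,  0.        ,  0.        ,  1.        ]])}
```

View pics/scene0.png

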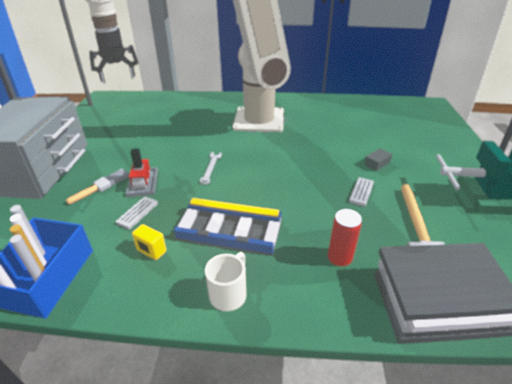

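View pics/top0.png

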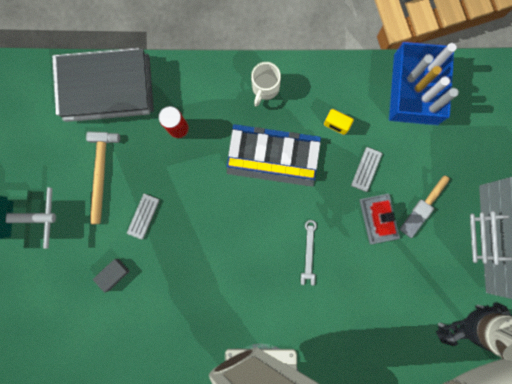

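The top view shows two plates, at about (143,216) and (367,169). The magazine is at (274,154) with its mouths facing the robot, and the roller is in its tray at (380,218). Next I'll make metric measurements.

```bash
cat > h.py <<'E'
import numpy as np, cv2
from workcell import monitor,cams,order
def rays(n,uv):
    i=cams.camera_info(n);K=i["intrinsics"];T=i["T"]
    p=cv2.undistortPoints(np.float64(uv).reshape(-1,1,2),K,i["distortion"]).reshape(-1,2)
    d=np.c_[p[:,0],-p[:,1],-np.ones(len(p))]@T[:3,:3].T
    return T[:3,3],d
def at_z(n,uv,z):
    o,d=rays(n,uv); return o+d*((z-o[2])/d[:,2])[:,None]
def at_depth(n,uv,dep):
    o,d=rays(n,uv); return o+d*np.asarray(dep)[:,None]
def cloud(n):
    im,d=cams.camera(n); h,w=d.shape
    v,u=np.mgrid[:h,:w]; P=at_depth(n,np.c_[u.ravel(),v.ravel()],d.ravel()).reshape(h,w,3)
    P[d==0]=np.nan
    return im,d,P
def proj(n,X):
    i=cams.camera_info(n);T=np.linalg.inv(i["T"]);c=np.asarray(X)@T[:3,:3].T+T[:3,3]
    c=c*[1,-1,-1]
    return cv2.projectPoints(c.reshape(-1,1,3),np.zeros(3),np.zeros(3),i["intrinsics"],i["distortion"])[0].reshape(-1,2)
def ortho(n,im,z,x0,x1,y0,y1,s=0.001):
    # rows: x decreasing downwards, cols: y decreasing to right
    xs=np.arange(x1,x0,-s);ys=np.arange(y1,y0,-s)
    X,Y=np.meshgrid(xs,ys,indexing='ij')
    p=proj(n,np.c_[X.ravel(),Y.ravel(),np.full(X.size,z)]).astype(np.float32).reshape(X.shape+(2,))
    return cv2.remap(im,p[...,0],p[...,1],cv2.INTER_CUBIC)
E
python3 - <<'E'
from h import *
im,d,P=cloud("top"); np.save("P0.npy",P); cv2.imwrite("pics/t1.png",im)
for n,(u,v) in dict(bench=(200,200),p1=(143,216),p2=(367,169),strip=(270,165),slotwall=(237,145),handle=(389,217),frame=(378,212),tray=(365,205),block=(110,274)).items():
    print(n,P[v,u].round(4), np.nanstd(P[v-2:v+3,u-2:u+3,2]).round(4))
im2,d2,P2=cloud("scene"); np.save("P0s.npy",P2)
for n,(u,v) in dict(bench=(330,150),p1=(361,190),p2=(136,212),strip=(235,208)).items():
    print(n,P2[v,u].round(4))
o=ortho("top",im,0.0,0.15,0.75,-0.45,0.4,0.0015); cv2.imwrite("pics/o1.png",o); print(o.shape)
E
```

```text
bench [0.5058 0.1733 0.0034] 0.0029
p1 [0.4595 0.3322 0.0109] 0.0027
p2 [ 0.5945 -0.3034  0.0142] 0.0019
strip [ 0.6007 -0.0267  0.0455] 0.0048
slotwall [0.6619 0.0675 0.0248] 0.0049
handle [ 0.4521 -0.3337  0.1217] 0.0019
frame [ 0.4691 -0.3204  0.0592] 0.0043
tray [ 0.4926 -0.2975  0.0027] 0.0035
block [0.3006 0.4086 0.0369] 0.0029
bench [2.204e-01 2.650e-01 1.000e-04]
p1 [0.4602 0.332  0.012 ]
p2 [ 0.5999 -0.3005  0.0115]
strip [ 0.6004 -0.0225  0.0431]
(400, 567, 3)
```

Run:
```python
import cv2
im=cv2.imread("pics/t1.png")
a=cv2.resize(im[110:250,215:415],None,fx=4,fy=4,interpolation=cv2.INTER_CUBIC);cv2.imwrite("pics/z1.png",a)
s=cv2.imread("pics/scene0.png")
a=cv2.resize(s[140:260,100:300],None,fx=4,fy=4,interpolation=cv2.INTER_CUBIC);cv2.imwrite("pics/z2.png",a)
```

```text
(no output)
```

View pics/z1.png

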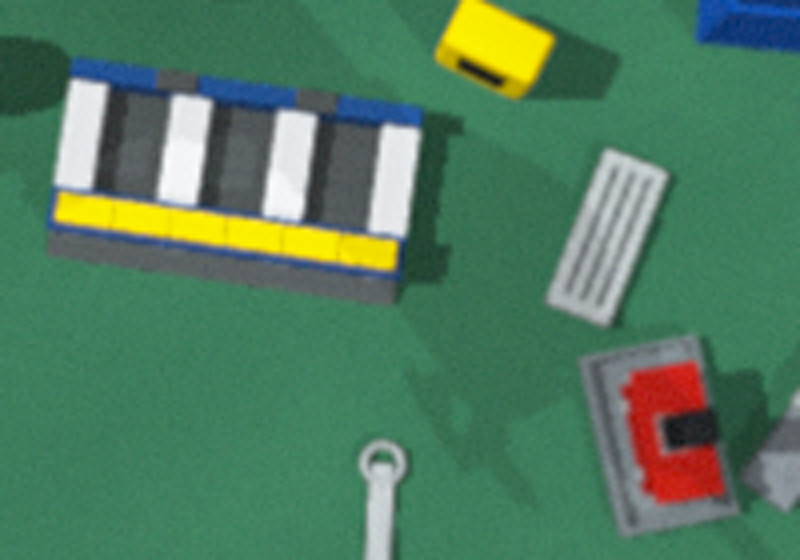

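View pics/z2.png

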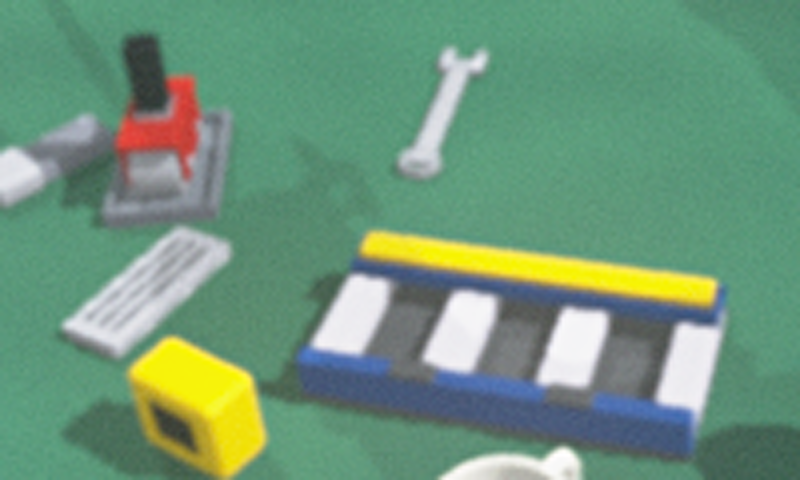

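```bash
cat > m.py <<'E'
from h import *
def rect(pts):
    (cx,cy),(w,h),a=cv2.minAreaRect((np.float32(pts[:,:2])*1000))
    if w<h: w,h,a=h,w,a+90
    a=(a+90)%180-90
    return np.r_[cx,cy,w,h,a].round(1)
def comp(mask,near,maxd=6):
    n,l,s,c=cv2.connectedComponentsWithStats(mask.astype(np.uint8))
    i=[k for k in range(1,n) if s[k,4]>25]
    k=min(i,key=lambda k:np.hypot(*(c[k]-near)))
    return l==k
def fit(cam,im,mask_fn,X,z,thr=None):
    """sub-pixel: upsampled local ortho patch, mask, rect; X=approx center world"""
    s=0.0005;R=0.16
    o=ortho(cam,im,z,X[0]-R,X[0]+R,X[1]-R,X[1]+R,s)
    m=mask_fn(o)
    m=cv2.morphologyEx(m.astype(np.uint8),cv2.MORPH_OPEN,np.ones((5,5)))
    m=cv2.morphologyEx(m.astype(np.uint8),cv2.MORPH_CLOSE,np.ones((15,15)))
    n,l,st,c=cv2.connectedComponentsWithStats(m)
    i=[k for k in range(1,n) if st[k,4]>200]
    if not i: return None
    k=min(i,key=lambda k:np.hypot(*(c[k]-R/s))-st[k,4]**.5*.3)
    r,cc=np.nonzero(l==k)
    P=np.c_[X[0]+R-r*s, X[1]+R-cc*s]
    cen=P.mean(0)*1000
    return rect(P),cen.round(1)
def hsv(o): return [x.astype(int) for x in cv2.split(cv2.cvtColor(o,cv2.COLOR_BGR2HSV))]
def yellow(o): H,S,V=hsv(o); return (H>18)&(H<36)&(S>150)&(V>120)
def white(o): H,S,V=hsv(o); return (S<60)&(V>110)
def black(o): H,S,V=hsv(o); return (V<60)
def red(o): H,S,V=hsv(o); return ((H<8)|(H>172))&(S>150)&(V>80)
def grey(o): H,S,V=hsv(o); return (S<70)&(V>60)
E
cat > run.py <<'E'
from m import *
import sys
it,_=cams.camera("top");isc,_=cams.camera("scene")
for n,im in(("top",it),("scene",isc)):
    for nm,f,X,z in (("strip",yellow,(.6,-.03),.0425),("plateA",white,(.46,.332),.012),("plateB",white,(.597,-.302),.012),("handletop",black,(.452,-.334),.119),("frame",red,(.465,-.325),.058),("tray",grey,(.465,-.325),.012)):
        print(n,nm,fit(n,im,f,X,z))
E
python3 run.py
```

```text
top strip (array([594.5, -29.9, 241.1,  21.9,  81.5]), array([594.5, -29.9]))
top plateA (array([459.7, 333.5, 123.6,  50.1, -20.7]), array([459.6, 333.4]))
top plateB (array([ 595.4, -301.9,  124.4,   51.2,  -22.3]), array([ 595.7, -301.9]))
top handletop (array([ 452.7, -330.7,   34.6,   21.1,  -81. ]), array([ 452.6, -331.1]))
top frame (array([ 452.9, -332.3,   90.6,   52.8,   10.2]), array([ 452.9, -331.7]))
top tray (array([ 454.2, -338.2,   22.2,    4.8,   12.5]), array([ 454. , -338.1]))
scene strip (array([594.5, -28.4, 239.4,  25.9,  81.7]), array([594.5, -28. ]))
scene plateA (array([464. , 332. , 141.5,  53. , -21.3]), array([463.7, 332.3]))
scene plateB (array([ 550.7, -306.1,  237.9,  107.8,    9.2]), array([ 543.1, -310.8]))
scene handletop (array([ 478.9, -325.4,   29. ,    7.7,   28.6]), array([ 478.1, -326.5]))
scene frame (array([ 459.3, -329.6,  105.9,   56.3,   15.5]), array([ 466.2, -321.5]))
scene tray (array([ 472. , -350.1,  274.6,  262.4,  -23.2]), array([ 479.3, -355.5]))
```

```bash
cat >> m.py <<'E'
RACK=np.array([.6341,-.0358]);RYAW=np.deg2rad(-8.5)
def R2(a): return np.array([[np.cos(a),-np.sin(a)],[np.sin(a),np.cos(a)]])
def rk(x,y,z=0): return np.r_[RACK+R2(RYAW)@np.array([x,y]),z]
def box(o,yaw,lx,ly,z): 
    return np.array([np.r_[np.array(o)+R2(yaw)@np.array([a*lx/2,b*ly/2]),z] for a,b in((1,1),(1,-1),(-1,-1),(-1,1))])
def draw(cam,im,pts,col,s,off):
    p=(proj(cam,pts)+.5-np.array(off))*s
    cv2.polylines(im,[np.int32(p*8)],True,col,1,cv2.LINE_AA,3)
E
cat > ov.py <<'E'
from m import *
import sys
tag=sys.argv[1]
ro=np.array([.4527,-.3315]);ry=np.deg2rad(10.2)
for cam,(u0,v0,u1,v1) in (("top",(120,110,415,290)),("scene",(95,130,300,260))):
    im,_=cams.camera(cam);s=780/(u1-u0)
    z=cv2.resize(im[v0:v1,u0:u1],None,fx=s,fy=s,interpolation=cv2.INTER_CUBIC)
    f=lambda b,c:draw(cam,z,b,c,s,(u0,v0))
    f(box(rk(-.04,0)[:2],RYAW,.02,.24,.043),(255,0,255))
    for y in(-.076,0,.076): f(box(rk(.0125,y)[:2],RYAW,.085,.049,.036),(0,0,255))
    f(box((.4597,.3334),np.deg2rad(-21),.12,.046,.012),(255,0,0))
    f(box((.5955,-.302),np.deg2rad(-22.3),.12,.046,.012),(255,0,0))
    f(box(ro,ry,.092,.046,.060),(255,255,0));f(box(ro,ry,.024,.024,.121),(0,255,255));f(box(ro,ry,.128,.082,.014),(255,0,255))
    cv2.imwrite(f"pics/ov_{cam}_{tag}.png",z)
print(at_z("top",[(309,222),(309,285),(303,230),(316,230),(301,282),(97,222),(105,140),(325,121),(352,124)],.006).round(3))
E
python3 ov.py 1
```

```text
[[ 0.444 -0.138  0.006]
 [ 0.269 -0.136  0.006]
 [ 0.421 -0.121  0.006]
 [ 0.421 -0.157  0.006]
 [ 0.277 -0.114  0.006]
 [ 0.443  0.462  0.006]
 [ 0.679  0.45   0.006]
 [ 0.737 -0.187  0.006]
 [ 0.728 -0.265  0.006]]
```

View pics/ov_top_1.png

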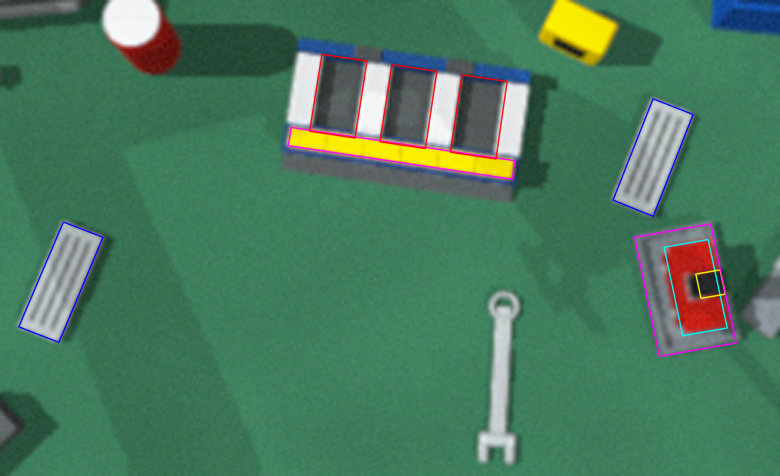

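View pics/ov_scene_1.png

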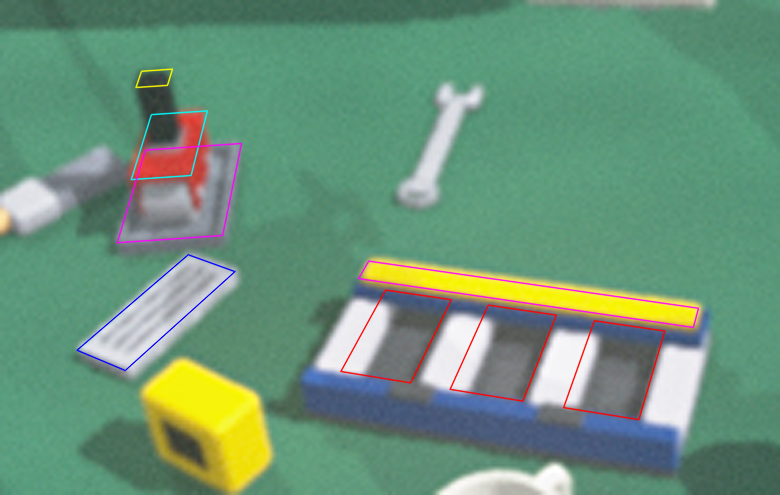

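```bash
cat > go.py <<'E'
# usage: go.py x y z headingdeg  (world m); prints turn units, then shift in final tool frame
from m import *
import sys
def head(o):
    q=o["tool_rot"]; return np.degrees(np.arctan2(2*q[0]*q[1],q[0]**2-q[1]**2))
def plan(x,y,z,hd):
    o=monitor.get_obs();h=head(o)
    dt=(h-hd+90)%180-90 if False else ((h-hd+180)%360-180)
    a=np.deg2rad(hd);d=np.array([x,y,z])-o["eef_pos"]
    print("t",round(o["clock"],2),"pos",o["eef_pos"].round(4),"head",h.round(2),"grip",round(o["grip_width"],4),"F",o["ft_force"].round(1),"q6",o["joint_pos"][5].round(2))
    print("turn(units)",round(np.deg2rad(dt)/.1,3),"dx,dy,dz",round(np.cos(a)*d[0]+np.sin(a)*d[1],4),round(np.sin(a)*d[0]-np.cos(a)*d[1],4),round(-d[2],4))
if __name__=="__main__": plan(*map(float,sys.argv[1:5]))
E
python3 go.py .5724 -.2925 .15 -22.3; python3 -c "
from m import *
print('slot1 grip start',rk(-.145,-.076),'slot3',rk(-.145,.076))"
```

```text
t 0.4 pos [ 0.2182 -0.4497  0.2312] head 25.89 grip 0.085 F [ 1.3  0.  -0.5] q6 1.57
turn(units) 8.41 dx,dy,dz 0.268 -0.2799 0.0812
slot1 grip start [ 0.47945918 -0.08953284  0.        ] slot3 [0.50192622 0.06079757 0.        ]
```

Call:
send_rows:
  moves:
    - [0,0,0,1]
    - [0,0,0,1]
    - [0,0,0,1]
    - [0,0,0,1]
    - [0,0,0,1]
    - [0,0,0,1]
    - [0,0,0,1]
    - [0,0,0,1]
    - [0,0,0,0.4]
  claw: 1

```text
clock: 1.3
eef_pos: [0.2183, -0.4498, 0.2313]
tool_rot: [0.981, -0.194, 0.0, -0.0]
ft_force: [0.4, -0.7, -0.3]
grip_width: 0.0856
```

Call:
send_rows:
  moves:
    - [0.03,-0.03,0,0]
    - [0.03,-0.03,0,0]
    - [0.03,-0.03,0,0]
    - [0.03,-0.03,0,0]
    - [0.03,-0.03,0,0]
    - [0.03,-0.03,0,0]
    - [0.03,-0.03,0,0]
    - [0.03,-0.03,0,0]
    - [0.028,-0.04,0,0]
    - [0,0,0.04,0]
    - [0,0,0.04,0]
    - [0,0,0.04,0]
    - [0,0,0.04,0]
    - [0,0,0,0]
    - [0,0,0,0]

```text
clock: 2.8
eef_pos: [0.572, -0.292, 0.0712]
tool_rot: [0.981, -0.193, -0.001, -0.0]
ft_force: [-0.4, 0.5, 1.8]
grip_width: 0.0854
```

```bash
python3 go.py .5724 -.2925 .002 -22.3
python3 - <<'E'
from m import *
im,_=cams.camera("top");print(fit("top",im,white,(.597,-.302),.012))
cv2.imwrite("pics/a2.png",cv2.resize(im[120:260,280:460],None,fx=4,fy=4,interpolation=cv2.INTER_CUBIC))
E
```

```text
t 2.8 pos [ 0.572  -0.292   0.0712] head -22.24 grip 0.0854 F [-0.4  0.5  1.8] q6 3.06
turn(units) 0.01 dx,dy,dz 0.0006 0.0003 0.0692
(array([ 597. , -349.8,  320. ,  223.5,    0. ]), array([ 567.7, -375.8]))
```

View pics/a2.png

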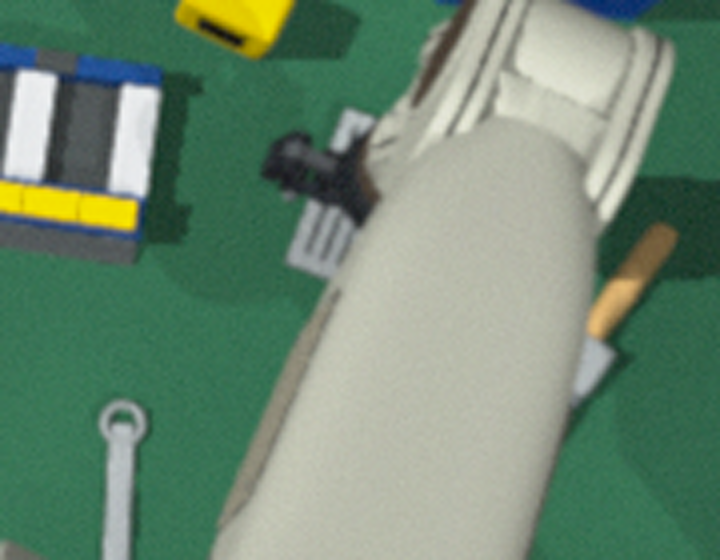

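Call:
send_rows:
  moves:
    - [0,0,0,-1]
    - [0,0,0,-1]
    - [0,0,0,-1]
    - [0,0,0,-1]
    - [0,0,0,-1]
    - [0,0,0,-1]
    - [0,0,0,-1]
    - [0,0,0,-1]
    - [0,0,0,-1]
    - [0,0,0,-1]
    - [0,0,0,-1]
    - [0,0,0,-1]
    - [0,0,0,-1]
    - [0,0,0,-1]
    - [0,0,0,-1]
    - [0,0,0,-1]

```text
clock: 4.45
eef_pos: [0.5747, -0.2934, 0.0756]
tool_rot: [0.821, 0.571, 0.002, 0.003]
ft_force: [0.3, -0.4, 0.0]
grip_width: 0.0853
```

Call:
send_rows:
  moves:
    - [0,0,0,-1]
    - [0,0,0,-1]
    - [0,0,0,-1]
    - [0,0,0,-1]
    - [0,0,0,-1]
    - [0,0,0,-1]
    - [0,0,0,-1]
    - [0,0,0,-1]
    - [0,0,0,-1]
    - [0,0,0,-1]
    - [0,0,0,-1]
    - [0,0,0,-1]
    - [0,0,0,-1]
    - [0,0,0,-1]
    - [0,0,0,-1]
    - [0,0,0,-0.4]
    - [0,0,0,0]

```text
clock: 6.15
eef_pos: [0.5745, -0.2933, 0.0752]
tool_rot: [0.194, 0.981, -0.001, 0.003]
ft_force: [0.1, -0.8, 0.6]
grip_width: 0.0853
```

```bash
python3 go.py .5724 -.2925 .001 157.7
```

```text
t 6.15 pos [ 0.5745 -0.2933  0.0752] head 157.65 grip 0.0853 F [ 0.1 -0.8  0.6] q6 -0.08
turn(units) -0.009 dx,dy,dz 0.0023 -0.0 0.0742
```

Call:
send_rows:
  moves:
    - [0.002,0,0.03,0]
    - [0,0,0.03,0]
    - [0,0,0.01,0]
    - [0,0,0.003,0]
    - [0,0,0,0]
    - [0,0,0,0]

```text
clock: 6.75
eef_pos: [0.572, -0.2921, 0.0003]
tool_rot: [0.194, 0.981, -0.0, 0.002]
ft_force: [-0.3, 0.2, 0.0]
grip_width: 0.0852
```

```bash
python3 go.py .5724 -.2925 .001 157.7
```

```text
t 6.75 pos [ 5.720e-01 -2.921e-01  3.000e-04] head 157.66 grip 0.0852 F [-0.3  0.2  0. ] q6 -0.08
turn(units) -0.008 dx,dy,dz -0.0006 -0.0002 -0.0007
```

Call:
send_rows:
  moves:
    - [0,0,0,0]
    - [0,0,0,0]
    - [0,0,0,0]
    - [0,0,0,0]
    - [0,0,0,0]
    - [0,0,0,0]
    - [0,0,0,0]
    - [0,0,0,0]
    - [0,0,0,0]
    - [0,0,0,0]
  claw: -1

```text
clock: 7.75
eef_pos: [0.5712, -0.2918, -0.0006]
tool_rot: [0.194, 0.981, -0.0, 0.001]
ft_force: [-0.3, -0.3, 5.3]
grip_width: 0.044
```

Call:
send_rows:
  moves:
    - [0,0,-0.01,0]
    - [0,0,-0.02,0]
    - [0,0,-0.03,0]
    - [0,0,-0.03,0]
    - [0,0,0,0]
    - [0,0,0,0]

```text
clock: 8.35
eef_pos: [0.5705, -0.2913, 0.0885]
tool_rot: [0.194, 0.981, -0.0, 0.0]
ft_force: [-0.1, -0.3, -3.3]
grip_width: 0.0446
```

```bash
python3 go.py .4795 -.0895 .05 171.5
python3 - <<'E'
from m import *
im,_=cams.camera("scene")
cv2.imwrite("pics/a3.png",cv2.resize(im[100:290,60:310],None,fx=3,fy=3,interpolation=cv2.INTER_CUBIC))
E
```

```text
t 8.35 pos [ 0.5705 -0.2913  0.0885] head 157.67 grip 0.0446 F [-0.1 -0.3 -3.3] q6 -0.08
turn(units) -2.414 dx,dy,dz 0.1198 0.1861 0.0385
```

View pics/a3.png

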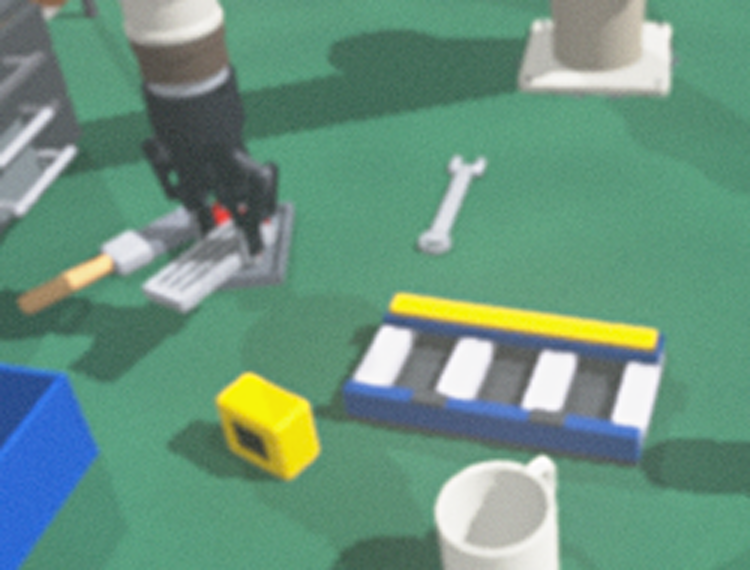

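Call:
send_rows:
  moves:
    - [0,0,0,-0.8]
    - [0,0,0,-0.8]
    - [0,0,0,-0.8]
    - [0.02,0.02,0,0]
    - [0.03,0.03,0,0]
    - [0.03,0.04,0,0]
    - [0.03,0.04,0,0]
    - [0.015,0.04,0,0]
    - [0,0.016,0,0]
    - [0,0,0,0]
    - [0,0,0.02,0]
    - [0,0,0.02,0]
    - [0,0,0,0]
    - [0,0,0,0]

```text
clock: 9.8
eef_pos: [0.4737, -0.0893, 0.0474]
tool_rot: [0.075, 0.997, 0.0, -0.002]
ft_force: [0.9, -0.9, -2.3]
grip_width: 0.0444
```

```bash
python3 -c "
from m import *
print(rk(-.15,-.076))"; python3 go.py .4745 -.0888 .0105 171.5
python3 - <<'E'
from m import *
im,d,P=cloud("top")
cv2.imwrite("pics/a4.png",cv2.resize(im[110:270,220:420],None,fx=4,fy=3.75,interpolation=cv2.INTER_CUBIC))
im,d,P=cloud("scene")
cv2.imwrite("pics/a5.png",cv2.resize(im[130:270,120:310],None,fx=4,fy=4,interpolation=cv2.INTER_CUBIC))
E
```

```text
[ 0.47451411 -0.08879379  0.        ]
t 9.8 pos [ 0.4737 -0.0893  0.0474] head 171.36 grip 0.0444 F [ 0.9 -0.9 -2.3] q6 -0.04
turn(units) -0.024 dx,dy,dz -0.0008 0.0006 0.0369
```

View pics/a4.png

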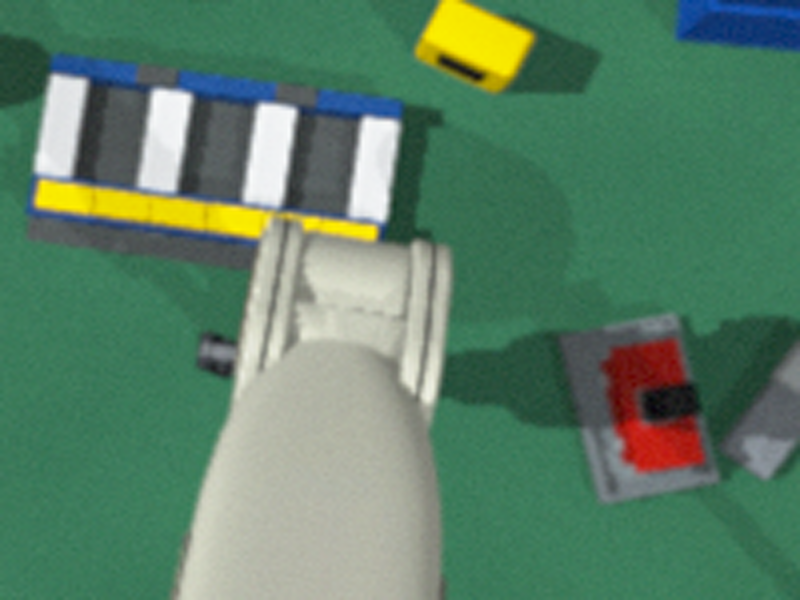

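View pics/a5.png

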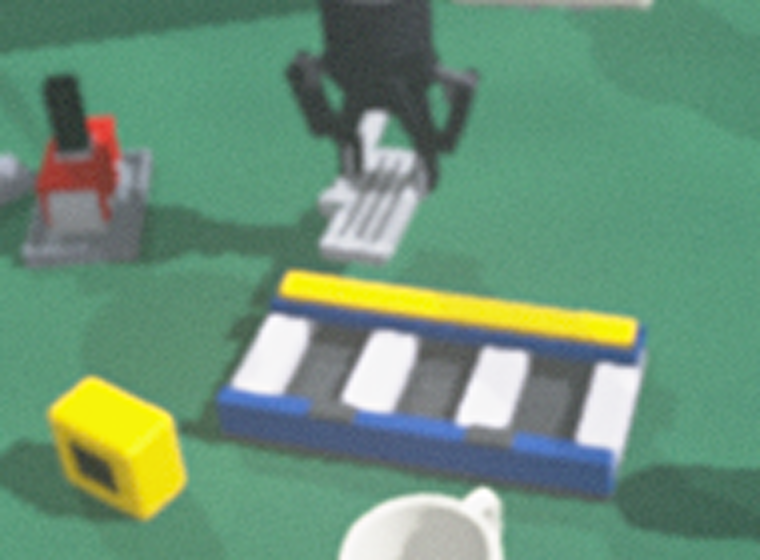

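```bash
cat > held.py <<'E'
from m import *
from go import head
import sys
tag=sys.argv[1]; off=float(sys.argv[2]) if len(sys.argv)>2 else .026
o=monitor.get_obs();h=np.deg2rad(head(o)+180);p=o["eef_pos"]
c=p[:2]+off*np.array([np.cos(h),np.sin(h)]);zb=p[2]+.0006
im,_=cams.camera("scene");u0,v0,w,hh=[int(x) for x in sys.argv[3].split(",")];s=780/w
z=cv2.resize(im[v0:v0+hh,u0:u0+w],None,fx=s,fy=s,interpolation=cv2.INTER_CUBIC)
f=lambda b,c:draw("scene",z,b,c,s,(u0,v0))
f(box(c,h,.12,.046,zb+.012),(255,0,0))
f(box(rk(-.04,0)[:2],RYAW,.02,.24,.043),(255,0,255))
for y in(-.076,0,.076): f(box(rk(.04,y)[:2],RYAW,.03,.049,.008),(0,0,255)); f(box(rk(.0125,y)[:2],RYAW,.085,.049,.024),(0,255,255))
cv2.imwrite(f"pics/held_{tag}.png",z)
E
python3 held.py 1 .026 160,150,140,110
```

```text
(no output)
```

View pics/held_1.png

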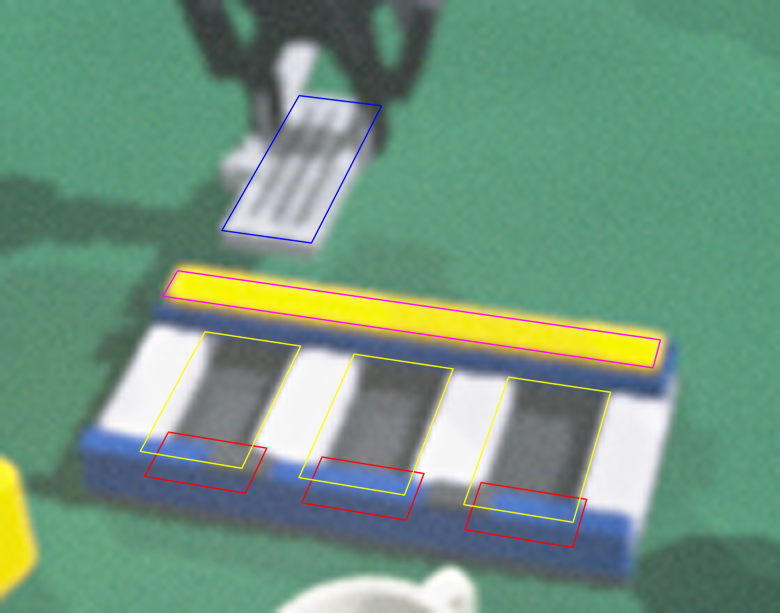

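Call:
send_rows:
  moves:
    - [0,0.0006,0.02,0]
    - [0,0,0.015,0]
    - [0,0,0.002,0]
    - [0,0,0,0]
    - [-0.01,0,0,0]
    - [-0.005,0,0,0]
    - [-0.005,0,0,0]
    - [0,0,0,0]

```text
clock: 10.75
eef_pos: [0.4963, -0.0914, 0.0118]
tool_rot: [0.075, 0.997, -0.0, 0.001]
ft_force: [-0.2, -0.4, -3.6]
grip_width: 0.0442
```

```bash
python3 -c "
from m import *
print(rk(-.13,-.076))"; python3 go.py .4943 -.0918 .0105 171.5; python3 held.py 2 .026 160,150,140,110
```

```text
[ 0.49429442 -0.09174998  0.        ]
t 10.75 pos [ 0.4963 -0.0914  0.0118] head 171.42 grip 0.0442 F [-0.2 -0.4 -3.6] q6 -0.03
turn(units) -0.013 dx,dy,dz 0.0019 -0.0006 0.0013
```

View pics/held_2.png

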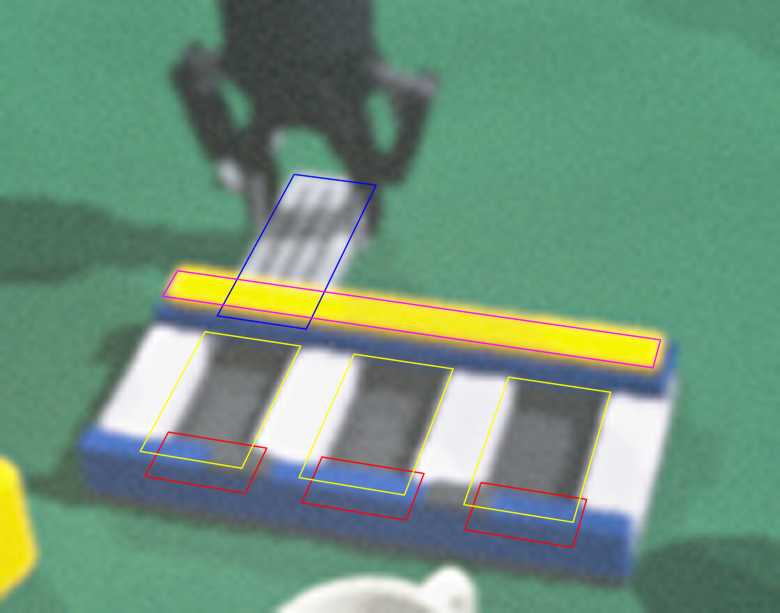

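Call:
send_rows:
  moves:
    - [-0.008,0,0,0]
    - [-0.008,0,0,0]
    - [-0.008,0,0,0]
    - [0,0,0,0]

```text
clock: 11.2
eef_pos: [0.5201, -0.0951, 0.0115]
tool_rot: [0.075, 0.997, -0.0, 0.001]
ft_force: [0.1, -0.2, -1.5]
grip_width: 0.0444
```

Call:
send_rows:
  moves:
    - [-0.007,0,0,0]
    - [-0.007,0,0,0]
    - [-0.007,0,0,0]
    - [-0.005,0,0,0]
    - [0,0,0,0]

```text
clock: 11.7
eef_pos: [0.545, -0.0988, 0.0114]
tool_rot: [0.075, 0.997, -0.0, 0.001]
ft_force: [-0.2, 0.2, -2.0]
grip_width: 0.0442
```

```bash
python3 -c "
from m import *
print(rk(-.075,-.076))"; python3 go.py .5487 -.0999 .0105 171.5; python3 held.py 3 .026 160,150,140,110
```

```text
[ 0.5486903 -0.0998795  0.       ]
t 11.7 pos [ 0.545  -0.0988  0.0114] head 171.42 grip 0.0442 F [-0.2  0.2 -2. ] q6 -0.03
turn(units) -0.014 dx,dy,dz -0.0038 -0.0005 0.0009
```

View pics/held_3.png

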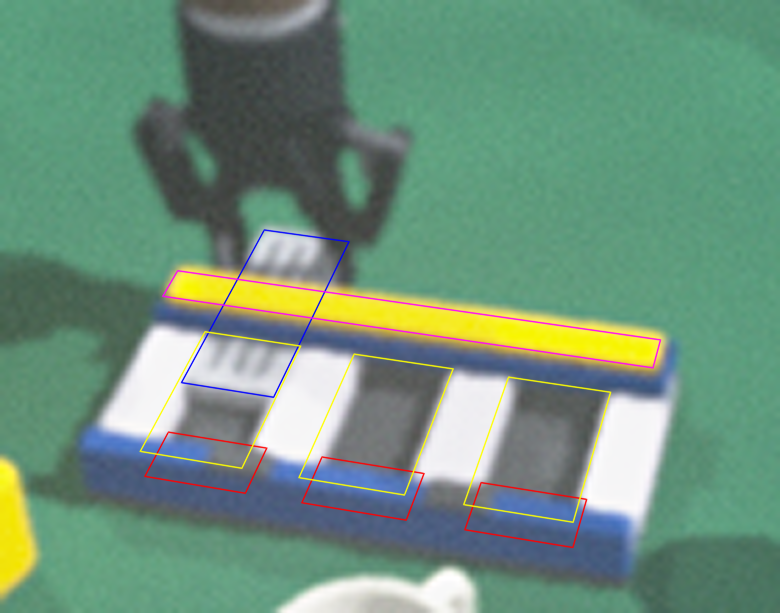

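Call:
send_rows:
  moves:
    - [0,0,0.003,0]
    - [0,0,0,0]
    - [0,0,0,0]

```text
clock: 12.05
eef_pos: [0.5435, -0.0985, 0.0081]
tool_rot: [0.075, 0.997, 0.0, -0.0]
ft_force: [-0.8, 0.2, -2.3]
grip_width: 0.0442
```

Call:
send_rows:
  moves:
    - [0,0,0,0]
    - [0,0,0,0]
    - [0,0,0,0]
    - [0,0,0,0]
    - [0,0,0,0]
    - [0,0,0,0]
    - [0,0,-0.01,0]
    - [0,0,-0.02,0]
    - [0,0,-0.02,0]
    - [0,0,0,0]
  claw: 1

```text
clock: 13.05
eef_pos: [0.5466, -0.0991, 0.0619]
tool_rot: [0.075, 0.997, -0.0, 0.003]
ft_force: [-0.1, -0.6, 1.2]
grip_width: 0.0856
```

Call:
send_rows:
  moves:
    - [0.02,0,0,0]
    - [0.03,0,0,0]
    - [0.015,0,0,0]
    - [0,0,0,0]
    - [0,0,0,0]
    - [0,0,0,0]
    - [0,0,0,0]
    - [0,0,0,0]
  claw: -1

```text
clock: 13.85
eef_pos: [0.4804, -0.089, 0.0582]
tool_rot: [0.075, 0.997, -0.0, 0.0]
ft_force: [0.3, 0.5, 0.3]
grip_width: 0.0002
```

```bash
python3 -c "
from m import *
print(rk(-.14,-.076))"; python3 go.py .4844 -.0903 .011 171.5; python3 held.py 4 .026 160,150,140,110
```

```text
[ 0.48440426 -0.09027189  0.        ]
t 13.85 pos [ 0.4804 -0.089   0.0582] head 171.42 grip 0.0002 F [0.3 0.5 0.3] q6 -0.03
turn(units) -0.014 dx,dy,dz -0.0042 -0.0007 0.0472
```

View pics/held_4.png

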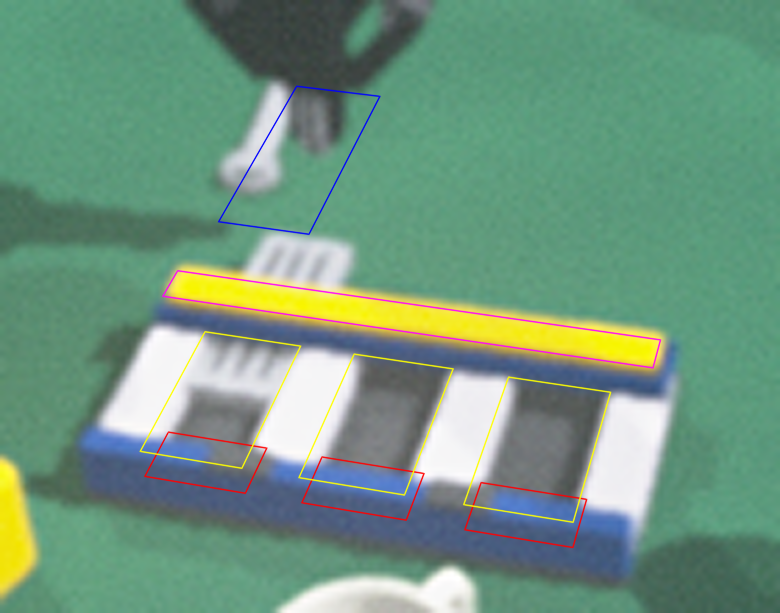

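Call:
send_rows:
  moves:
    - [0,-0.0007,0.02,0]
    - [0,0,0.02,0]
    - [0,0,0.007,0]
    - [0,0,0,0]
    - [-0.01,0,0,0]
    - [-0.01,0,0,0]
    - [-0.008,0,0,0]
    - [-0.008,0,0,0]
    - [-0.008,0,0,0]
    - [0,0,0,0]

```text
clock: 14.9
eef_pos: [0.5252, -0.0965, 0.0116]
tool_rot: [0.075, 0.997, -0.0, 0.001]
ft_force: [0.1, -0.8, 0.6]
grip_width: 0.0001
```

Call:
send_rows:
  moves:
    - [-0.006,0,0,0]
    - [-0.006,0,0,0]
    - [0,0,0,0]

```text
clock: 15.2
eef_pos: [0.5363, -0.0982, 0.0114]
tool_rot: [0.075, 0.997, -0.0, 0.001]
ft_force: [0.0, 0.0, -0.2]
grip_width: -0.0003
```

```bash
python3 go.py .5487 -.0999 .011 171.5; python3 held.py 5 .026 160,150,140,110
```

```text
t 15.2 pos [ 0.5363 -0.0982  0.0114] head 171.42 grip -0.0003 F [ 0.   0.  -0.2] q6 -0.03
turn(units) -0.014 dx,dy,dz -0.0126 0.0001 0.0004
```

View pics/held_5.png

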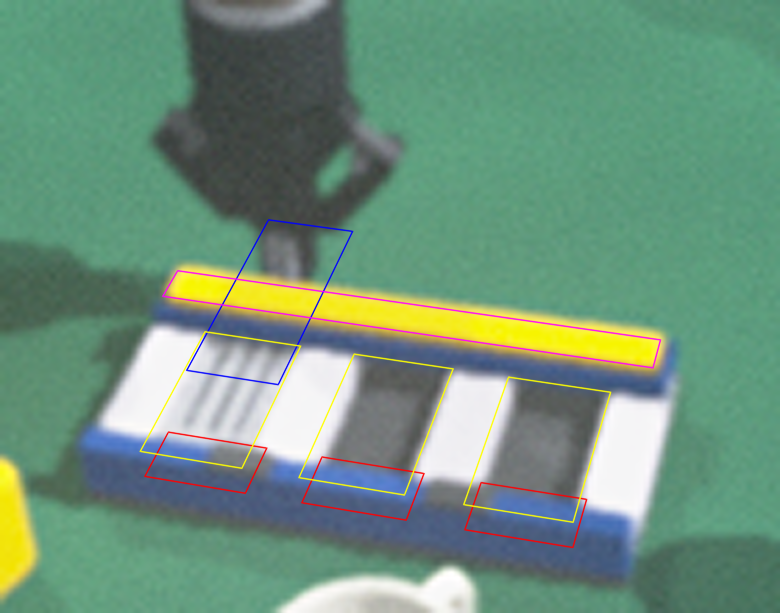

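Call:
send_rows:
  moves:
    - [-0.004,0,0,0]
    - [-0.003,0,0,0]
    - [0,0,0,0]
    - [0,0,0,0]

```text
clock: 15.65
eef_pos: [0.5425, -0.0991, 0.0114]
tool_rot: [0.075, 0.997, -0.0, 0.001]
ft_force: [0.2, -0.1, 0.2]
grip_width: 0.0003
```

Call:
send_rows:
  moves:
    - [-0.002,0,0,0]
    - [0,0,0,0]
    - [0,0,0,0]

```text
clock: 15.95
eef_pos: [0.5437, -0.0993, 0.0113]
tool_rot: [0.075, 0.997, 0.0, -0.0]
ft_force: [-2.6, 0.4, 1.3]
grip_width: -0.0003
```

Call:
send_rows:
  moves:
    - [-0.002,0,0,0]
    - [0,0,0,0]
    - [0,0,0,0]

```text
clock: 16.25
eef_pos: [0.5461, -0.0997, 0.0113]
tool_rot: [0.075, 0.997, -0.0, 0.0]
ft_force: [-0.9, 1.4, -0.1]
grip_width: 0.0
```

Call:
send_rows:
  moves:
    - [-0.002,0,0,0]
    - [0,0,0,0]
    - [0,0,0,0]

```text
clock: 16.55
eef_pos: [0.5462, -0.0997, 0.0111]
tool_rot: [0.075, 0.997, 0.0, -0.002]
ft_force: [-5.0, 1.9, 4.2]
grip_width: -0.0001
```

Call:
send_rows:
  moves:
    - [-0.002,0,0,0]
    - [0,0,0,0]
    - [0,0,0,0]

```text
clock: 16.85
eef_pos: [0.5462, -0.0997, 0.0109]
tool_rot: [0.075, 0.997, 0.0, -0.003]
ft_force: [-9.5, 0.5, 6.9]
grip_width: 0.0001
```

Call:
send_rows:
  moves:
    - [-0.002,0,0,0]
    - [0,0,0,0]
    - [0,0,0,0]

```text
clock: 17.15
eef_pos: [0.5462, -0.0997, 0.0108]
tool_rot: [0.075, 0.997, 0.0, -0.005]
ft_force: [-13.3, 2.1, 11.4]
grip_width: -0.0
```

Call:
send_rows:
  moves:
    - [0.006,0,0,0]
    - [0.02,0,0,0]
    - [0.01,0,-0.02,0]
    - [0,0,-0.03,0]
    - [0,0,-0.04,0]
    - [0,0,-0.04,0]
    - [0,0.04,-0.02,0]
    - [0,0,0,0]
  claw: 1

```text
clock: 17.95
eef_pos: [0.5265, -0.0532, 0.1659]
tool_rot: [0.073, 0.997, 0.001, 0.006]
ft_force: [0.8, -0.2, -0.2]
grip_width: 0.0854
```

```bash
python3 go.py .4364 .3426 .15 159 ; python3 run.py | grep -E "plateA|strip"; python3 held.py 6 .026 160,150,140,110;  python3 -c "
from m import *
im,_=cams.camera('top');cv2.imwrite('pics/a6.png',cv2.resize(im[100:280,80:340],None,fx=3,fy=3,interpolation=cv2.INTER_CUBIC))"
```

```text
t 17.95 pos [ 0.5265 -0.0532  0.1659] head 171.62 grip 0.0854 F [ 0.8 -0.2 -0.2] q6 0.04
turn(units) 2.202 dx,dy,dz 0.226 0.3372 0.0159
top strip (array([605.6,  45. ,  89.9,  21.6,  81.7]), array([605.5,  45.1]))
top plateA (array([459.7, 333.3, 123.7,  50.1, -21.3]), array([460.3, 333.2]))
scene strip (array([594.3, -28.3, 239.7,  25.7,  81.7]), array([594.5, -28.2]))
scene plateA (array([463.9, 331.5, 140.8,  53.5, -21. ]), array([463.7, 332.1]))
```

View pics/held_6.png

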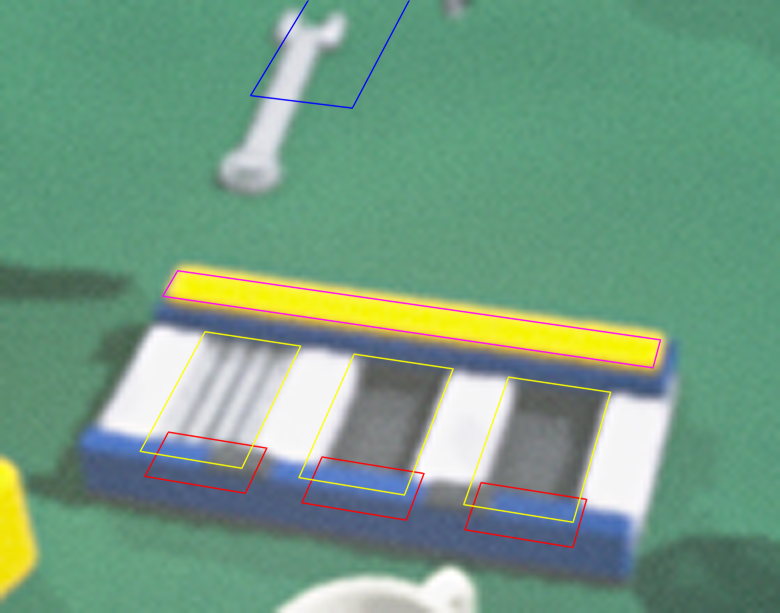

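View pics/a6.png

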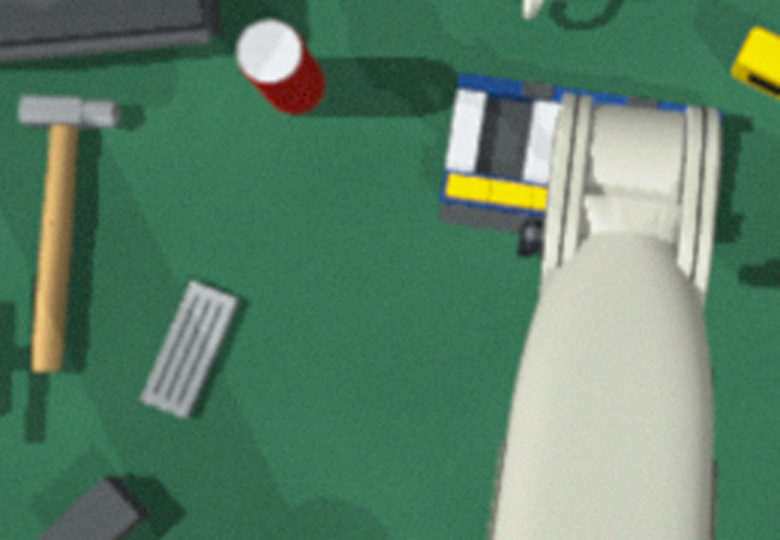

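Call:
send_rows:
  moves:
    - [0,0,0,1]
    - [0,0,0,1]
    - [0,0,0,0.2]
    - [0.03,0.04,0,0]
    - [0.03,0.04,0,0]
    - [0.03,0.04,0,0]
    - [0.03,0.04,0,0]
    - [0.03,0.04,0,0]
    - [0.03,0.04,0,0]
    - [0.03,0.04,0,0]
    - [0.017,0.04,0,0]
    - [0,0.017,0,0]
    - [0,0,0.04,0]
    - [0,0,0.04,0]
    - [0,0,0,0]
    - [0,0,0,0]
    - [0,0,0,0]

```text
clock: 19.85
eef_pos: [0.4337, 0.3412, 0.0832]
tool_rot: [0.184, 0.983, 0.001, 0.001]
ft_force: [0.2, 0.5, 0.3]
grip_width: 0.0855
```

```bash
python3 go.py .4354 .3426 .001 159 ; python3 run.py | grep -E "plateA"
```

```text
t 19.85 pos [0.4337 0.3412 0.0832] head 158.8 grip 0.0855 F [0.2 0.5 0.3] q6 1.04
turn(units) -0.036 dx,dy,dz -0.0011 0.0019 0.0822
top plateA (array([478.9, 325.6,  82.8,  51. , -21.3]), array([480.1, 324.8]))
scene plateA (array([463.6, 332. , 140.7,  53.4, -21.3]), array([463.8, 332.2]))
```

Call:
send_rows:
  moves:
    - [-0.001,0.002,0.03,0]
    - [0,0,0.03,0]
    - [0,0,0.018,0]
    - [0,0,0.003,0]
    - [0,0,0,0]
    - [0,0,0,0]

```text
clock: 20.55
eef_pos: [0.4353, 0.3432, 0.0022]
tool_rot: [0.184, 0.983, 0.001, 0.001]
ft_force: [0.2, 0.9, 0.1]
grip_width: 0.0854
```

Call:
send_rows:
  moves:
    - [0,0,0,0]
    - [0,0,0,0]
    - [0,0,0,0]
    - [0,0,0,0]
    - [0,0,0,0]
    - [0,0,0,0]
    - [0,0,0,0]
    - [0,0,0,0]
    - [0,0,0,0]
    - [0,0,0,0]
  claw: -1

```text
clock: 21.55
eef_pos: [0.4347, 0.3428, 0.0016]
tool_rot: [0.184, 0.983, 0.001, 0.001]
ft_force: [-0.7, -1.0, 6.1]
grip_width: 0.044
```

Call:
send_rows:
  moves:
    - [0,0,-0.01,0]
    - [0,0,-0.02,0]
    - [0,0,-0.03,0]
    - [0,0,-0.03,0]
    - [0,0,0,0]
    - [0,0,0,0]

```text
clock: 22.15
eef_pos: [0.434, 0.3422, 0.0906]
tool_rot: [0.184, 0.983, 0.0, 0.0]
ft_force: [-0.5, -0.1, -3.2]
grip_width: 0.0445
```

```bash
python3 -c "
from m import *
print(rk(-.15,.076))"; python3 go.py .497 .0615 .05 171.5
```

```text
[0.49698114 0.06153662 0.        ]
t 22.15 pos [0.434  0.3422 0.0906] head 158.81 grip 0.0445 F [-0.5 -0.1 -3.2] q6 1.04
turn(units) -2.214 dx,dy,dz -0.1038 -0.2683 0.0406
```

Call:
send_rows:
  moves:
    - [0,0,0,-1]
    - [0,0,0,-1]
    - [0,0,0,-0.2]
    - [-0.01,-0.02,0,0]
    - [-0.02,-0.04,0,0]
    - [-0.02,-0.05,0,0]
    - [-0.02,-0.05,0,0]
    - [-0.02,-0.05,0,0]
    - [-0.014,-0.04,0,0]
    - [0,-0.018,0,0]
    - [0,0,0,0]
    - [0,0,0.02,0]
    - [0,0,0.02,0]
    - [0,0,0,0]
    - [0,0,0,0]
    - [0,0,0,0]

```text
clock: 23.75
eef_pos: [0.4947, 0.0736, 0.0509]
tool_rot: [0.075, 0.997, 0.0, 0.0]
ft_force: [-0.6, 0.0, -2.5]
grip_width: 0.0441
```

```bash
python3 go.py .497 .0615 .013 171.5; python3 held.py 7 .026 180,150,140,110
```

```text
t 23.75 pos [0.4947 0.0736 0.0509] head 171.45 grip 0.0441 F [-0.6  0.  -2.5] q6 0.3
turn(units) -0.008 dx,dy,dz -0.0041 -0.0116 0.0379
```

View pics/held_7.png

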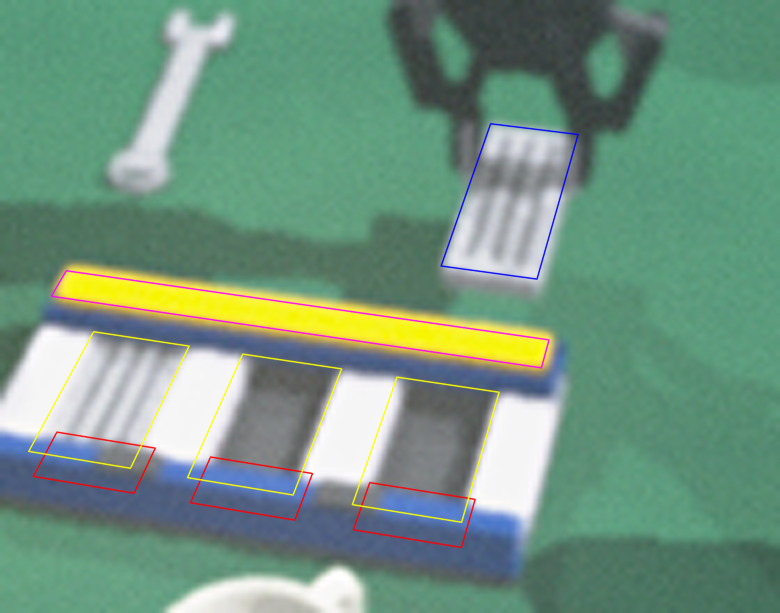

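Call:
send_rows:
  moves:
    - [0,-0.0116,0,0]
    - [0,0,0,0]
    - [0,0,0.02,0]
    - [0,0,0.015,0]
    - [0,0,0.003,0]
    - [0,0,0,0]
    - [0,0,0,0]

```text
clock: 24.5
eef_pos: [0.493, 0.0614, 0.013]
tool_rot: [0.075, 0.997, 0.0, 0.001]
ft_force: [-0.1, -0.9, -2.4]
grip_width: 0.0438
```

```bash
python3 go.py .497 .0615 .0125 171.5
```

```text
t 24.5 pos [0.493  0.0614 0.013 ] head 171.4 grip 0.0438 F [-0.1 -0.9 -2.4] q6 0.27
turn(units) -0.017 dx,dy,dz -0.0039 0.0007 0.0005
```

Call:
send_rows:
  moves:
    - [-0.008,0.0007,0,0]
    - [-0.008,0,0,0]
    - [-0.008,0,0,0]
    - [-0.006,0,0,0]
    - [0,0,0,0]

```text
clock: 25.0
eef_pos: [0.5237, 0.0575, 0.0125]
tool_rot: [0.075, 0.997, 0.0, 0.001]
ft_force: [-0.3, 0.3, -3.0]
grip_width: 0.044
```

Call:
send_rows:
  moves:
    - [-0.008,0,0,0]
    - [-0.008,0,0,0]
    - [-0.006,0,0,0]
    - [0,0,0,0]

```text
clock: 25.4
eef_pos: [0.5453, 0.0542, 0.0124]
tool_rot: [0.075, 0.997, 0.0, 0.001]
ft_force: [-0.3, 0.1, -2.1]
grip_width: 0.0441
```

Call:
send_rows:
  moves:
    - [-0.008,0,0,0]
    - [-0.008,0,0,0]
    - [-0.004,0,0,0]
    - [0,0,0.0025,0]
    - [0,0,0,0]
    - [0,0,0,0]

```text
clock: 26.0
eef_pos: [0.5635, 0.0514, 0.0098]
tool_rot: [0.075, 0.997, -0.0, -0.0]
ft_force: [0.3, 0.3, -2.2]
grip_width: 0.0443
```

```bash
python3 -c "
from m import *
print(rk(-.075,.076))"; python3 go.py .571 .0505 .0125 171.5; python3 held.py 8 .026 180,150,140,110
```

```text
[0.57115733 0.05045091 0.        ]
t 26.0 pos [0.5635 0.0514 0.0098] head 171.42 grip 0.0443 F [ 0.3  0.3 -2.2] q6 0.24
turn(units) -0.014 dx,dy,dz -0.0075 0.0002 -0.0027
```

View pics/held_8.png

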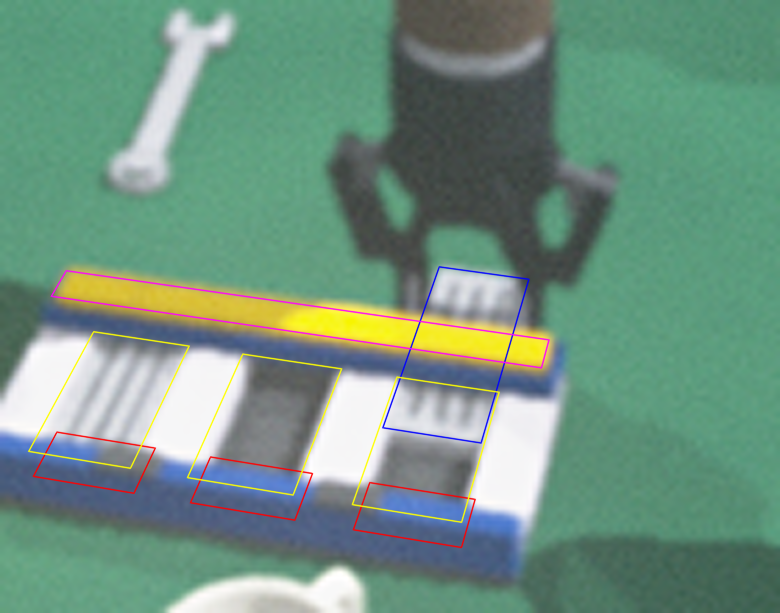

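Call:
send_rows:
  moves:
    - [0,0,0,0]
    - [0,0,0,0]
    - [0,0,0,0]
    - [0,0,0,0]
    - [0,0,0,0]
    - [0,0,0,0]
    - [0,0,-0.01,0]
    - [0,0,-0.02,0]
    - [0,0,-0.02,0]
    - [0,0,0,0]
  claw: 1

```text
clock: 27.05
eef_pos: [0.5664, 0.0516, 0.0635]
tool_rot: [0.075, 0.997, 0.001, 0.003]
ft_force: [0.9, 1.2, 0.9]
grip_width: 0.0854
```

Call:
send_rows:
  moves:
    - [0.02,0,0,0]
    - [0.03,0,0,0]
    - [0.015,0,0,0]
    - [0,0,0,0]
    - [0,0,0,0]
    - [0,0,0,0]
    - [0,0,0,0]
    - [0,0,0,0]
  claw: -1

```text
clock: 27.85
eef_pos: [0.5001, 0.061, 0.0597]
tool_rot: [0.075, 0.997, 0.0, 0.0]
ft_force: [-0.1, 0.9, -0.1]
grip_width: 0.0001
```

```bash
python3 go.py .497 .0615 .012 171.5; python3 held.py 9 .026 180,150,140,110
```

```text
t 27.85 pos [0.5001 0.061  0.0597] head 171.4 grip 0.0001 F [-0.1  0.9 -0.1] q6 0.27
turn(units) -0.018 dx,dy,dz 0.0031 0.0001 0.0477
```

View pics/held_9.png

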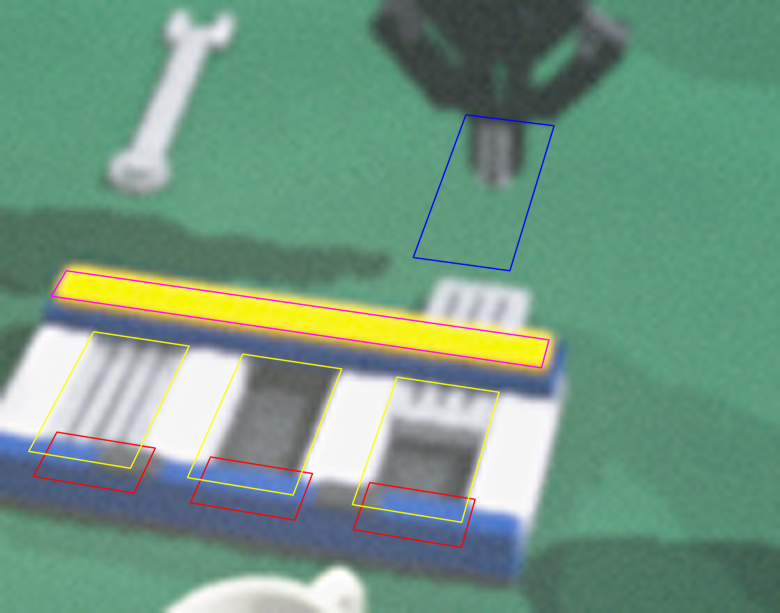

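Call:
send_rows:
  moves:
    - [0,0,0.02,0]
    - [0,0,0.02,0]
    - [0,0,0.008,0]
    - [0,0,0,0]
    - [-0.01,0,0,0]
    - [-0.01,0,0,0]
    - [-0.008,0,0,0]
    - [-0.008,0,0,0]
    - [-0.008,0,0,0]
    - [-0.007,0,0,0]
    - [-0.006,0,0,0]
    - [0,0,0,0]
    - [0,0,0,0]

```text
clock: 29.2
eef_pos: [0.5354, 0.0556, 0.0125]
tool_rot: [0.073, 0.997, 0.002, -0.019]
ft_force: [-47.4, 8.2, 49.2]
grip_width: 0.0001
```

Call:
send_rows:
  moves:
    - [-0.004,0,0,0]
    - [-0.002,0,0,0]
    - [0,0,0,0]
    - [0,0,0,0]

```text
clock: 29.6
eef_pos: [0.5356, 0.0556, 0.0124]
tool_rot: [0.073, 0.997, 0.002, -0.025]
ft_force: [-58.6, 10.3, 60.4]
grip_width: -0.0
```

Call:
send_rows:
  moves:
    - [-0.002,0,0,0]
    - [-0.002,0,0,0]
    - [0,0,0,0]
    - [0,0,0,0]

```text
clock: 30.0
eef_pos: [0.5359, 0.0555, 0.0124]
tool_rot: [0.073, 0.997, 0.003, -0.028]
ft_force: [-65.8, 11.8, 67.4]
grip_width: -0.0
```

Call:
send_rows:
  moves:
    - [-0.002,0,0,0]
    - [0,0,0,0]
    - [0,0,0,0]

```text
clock: 30.3
eef_pos: [0.5359, 0.0554, 0.0123]
tool_rot: [0.072, 0.997, 0.003, -0.03]
ft_force: [-69.7, 11.9, 71.9]
grip_width: -0.0003
```

The plate jammed after about 15 mm, and the batch I sent kept pushing until the force reached 70 N. I'll back off and look.

Call:
send_rows:
  moves:
    - [0.01,0,0,0]
    - [0.01,0,0,0]
    - [0.01,0,0,0]
    - [0.02,0,-0.02,0]
    - [0,0,-0.04,0]
    - [0,0,-0.04,0]
    - [0,0,0,0]
    - [0,0,0,0]

```text
clock: 31.1
eef_pos: [0.5201, 0.0583, 0.1136]
tool_rot: [0.075, 0.997, 0.0, 0.002]
ft_force: [0.2, 0.3, -0.4]
grip_width: -0.0002
```

```bash
python3 go.py .497 .0615 .012 171.5; python3 held.py 10 .026 180,150,140,110;python3 -c "
from m import *
im,_=cams.camera('top');cv2.imwrite('pics/a10.png',cv2.resize(im[110:250,200:360],None,fx=4.5,fy=4,interpolation=cv2.INTER_CUBIC))"
```

```text
t 31.1 pos [0.5201 0.0583 0.1136] head 171.41 grip -0.0002 F [ 0.2  0.3 -0.4] q6 0.26
turn(units) -0.016 dx,dy,dz 0.0233 -0.0002 0.1016
```

View pics/held_10.png

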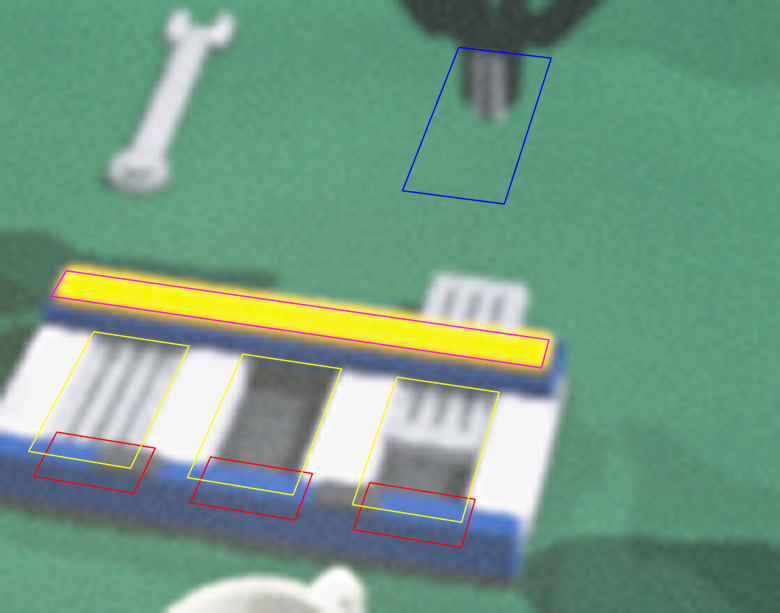

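View pics/a10.png

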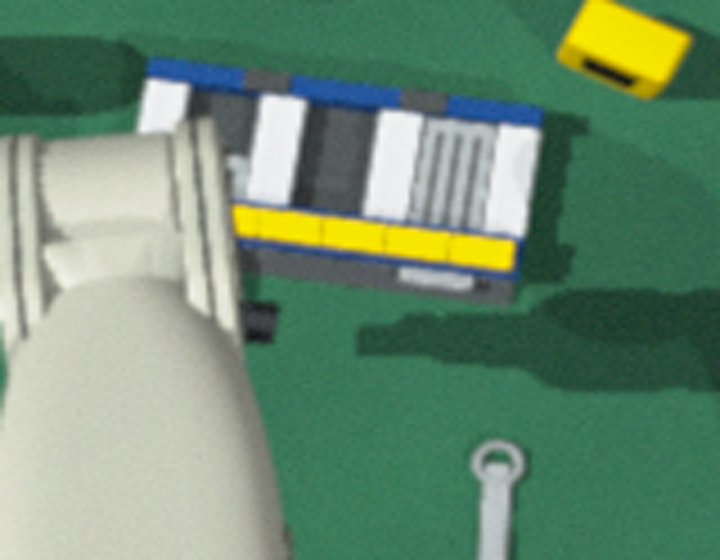

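Call:
send_rows:
  moves:
    - [0.03,0,-0.03,0]
    - [0.04,0.02,-0.01,0]
    - [0.04,0.04,0,0]
    - [0.02,0.04,0,0]
    - [0,0.04,0,0]
    - [0,0,0,0]
    - [0,0,0,0]
    - [0,0,0,0]
    - [0,0,0,0]
  claw: 1

```text
clock: 32.1
eef_pos: [0.4142, 0.2095, 0.1511]
tool_rot: [0.076, 0.997, -0.001, -0.001]
ft_force: [0.2, -0.0, -0.7]
grip_width: 0.0856
```

```bash
python3 go.py .497 .0615 .012 171.5; python3 -c "
from m import *
P=[];Q=[]
for i in range(6):
    im,d,p=cloud('top');P.append(p); i2,d2,q=cloud('scene');Q.append(q)
P=np.nanmedian(P,0);Q=np.nanmedian(Q,0)
c,s=np.cos(RYAW),np.sin(RYAW)
def loc(X):
    d=X[...,:2]-RACK; return d[...,0]*c+d[...,1]*s, -d[...,0]*s+d[...,1]*c
for nm,A in(('top',P),('scene',Q)):
    x,y=loc(A)
    for x0 in range(-135,60,8):
        m=(abs(x*1000-x0)<4)&(abs(y-.076)<.015); 
        m1=(abs(x*1000-x0)<4)&(abs(y+.076)<.015)
        if m.sum(): print(nm,x0,m.sum(),np.nanmedian(A[m][:,2]*1000).round(1),'slot1',np.nanmedian(A[m1][:,2]*1000).round(1))
cv2.imwrite('pics/a11.png',cv2.resize(im[110:230,210:340],None,fx=6,fy=5,interpolation=cv2.INTER_CUBIC))
cv2.imwrite('pics/a12.png',cv2.resize(i2[180:260,240:320],None,fx=8,fy=7,interpolation=cv2.INTER_CUBIC))
"
```

```text
t 32.1 pos [0.4142 0.2095 0.1511] head 171.32 grip 0.0856 F [ 0.2 -0.  -0.7] q6 0.62
turn(units) -0.032 dx,dy,dz -0.1038 -0.1342 0.1391
top -135 29 0.2 slot1 0.4
top -127 29 0.2 slot1 0.2
top -119 29 0.1 slot1 0.5
top -111 37 2.1 slot1 0.8
top -103 28 20.8 slot1 0.5
top -95 31 20.7 slot1 0.9
top -87 30 20.1 slot1 0.4
top -79 29 20.8 slot1 0.7
top -71 29 20.7 slot1 1.3
top -63 30 20.4 slot1 18.3
top -55 37 23.2 slot1 21.7
top -47 38 43.2 slot1 42.8
top -39 29 42.9 slot1 43.0
top -31 25 43.0 slot1 42.7
top -23 21 35.5 slot1 34.2
top -15 28 21.0 slot1 20.7
top -7 29 20.8 slot1 20.9
top 1 32 20.9 slot1 20.4
top 9 18 20.0 slot1 20.8
top 17 28 8.9 slot1 19.9
top 25 28 8.7 slot1 21.1
top 33 30 8.8 slot1 20.3
top 41 24 8.9 slot1 20.9
top 49 28 8.7 slot1 20.7
top 57 52 28.3 slot1 31.7
scene -135 4 0.6 slot1 0.5
scene -111 16 20.4 slot1 0.2
scene -103 19 20.5 slot1 0.1
scene -95 20 20.5 slot1 nan
scene -87 21 20.3 slot1 nan
scene -79 13 20.6 slot1 nan
scene -55 11 41.8 slot1 42.6
scene -47 37 42.6 slot1 42.8
scene -39 38 42.7 slot1 42.9
scene -31 111 32.1 slot1 33.4
scene -23 40 19.9 slot1 20.3
scene -15 40 19.8 slot1 20.0
scene -7 40 19.8 slot1 19.9
scene 1 40 19.6 slot1 20.0
scene 9 78 8.8 slot1 19.9
scene 17 42 8.0 slot1 19.9
scene 25 42 7.8 slot1 20.0
scene 33 18 -751.4 slot1 19.8
scene 41 14 -750.6 slot1 -748.3
scene 49 17 -751.4 slot1 -750.4
scene 57 42 33.9 slot1 33.7
  return np.nanmean(a, axis, out=out, keepdims=keepdims)
```

View pics/a11.png

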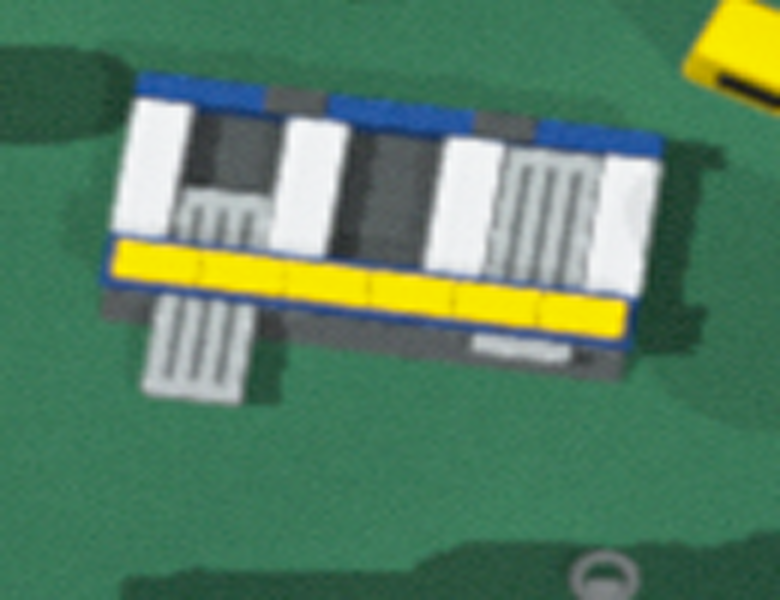

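View pics/a12.png

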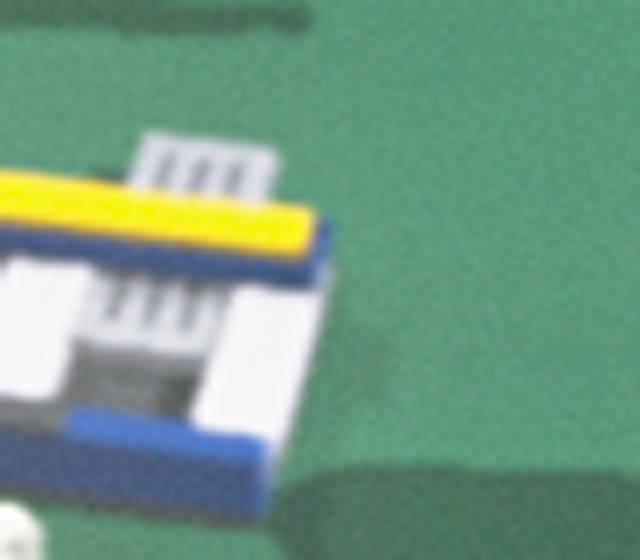

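The plate is now level (top at 20.5 mm along its length), with its rear at rack x ≈ -108 mm. Its centre is inside the mouth, so it can be pushed again. This time I'll check the force after each call.

```bash
python3 -c "
from m import *
print(rk(-.14,.076))"; python3 go.py .5069 .0601 .0105 171.5
```

```text
[0.50687129 0.06005852 0.        ]
t 32.7 pos [0.4145 0.2108 0.1518] head 171.42 grip 0.0854 F [-0.3  0.  -0.7] q6 0.62
turn(units) -0.014 dx,dy,dz -0.1137 -0.1354 0.1413
```

Call:
send_rows:
  moves:
    - [-0.02,-0.03,0,0]
    - [-0.03,-0.03,0,0]
    - [-0.03,-0.04,0,0]
    - [-0.02,-0.03,0,0]
    - [0,0,0,0]
    - [0,0,0,0]
    - [0,0,0,0]
    - [0,0,0,0]
  claw: -1

```text
clock: 33.5
eef_pos: [0.4934, 0.0684, 0.1518]
tool_rot: [0.074, 0.997, 0.0, -0.0]
ft_force: [-0.3, 0.4, -0.4]
grip_width: -0.0
```

```bash
python3 go.py .5069 .0601 .0105 171.5
```

```text
t 33.5 pos [0.4934 0.0684 0.1518] head 171.53 grip -0.0 F [-0.3  0.4 -0.4] q6 0.29
turn(units) 0.005 dx,dy,dz -0.0146 -0.0062 0.1413
```

Call:
send_rows:
  moves:
    - [-0.008,-0.006,0.03,0]
    - [0,0,0.04,0]
    - [0,0,0.04,0]
    - [0,0,0.025,0]
    - [0,0,0.006,0]
    - [0,0,0,0]
    - [0,0,0,0]

```text
clock: 34.2
eef_pos: [0.5022, 0.0609, 0.0122]
tool_rot: [0.074, 0.997, 0.0, 0.001]
ft_force: [0.5, 0.3, -0.3]
grip_width: 0.0003
```

```bash
python3 go.py .5069 .0601 .0105 171.5
```

```text
t 34.2 pos [0.5022 0.0609 0.0122] head 171.47 grip 0.0003 F [ 0.5  0.3 -0.3] q6 0.27
turn(units) -0.005 dx,dy,dz -0.0048 -0.0001 0.0017
```

Call:
send_rows:
  moves:
    - [-0.01,0,0.0005,0]
    - [-0.008,0,0,0]
    - [-0.006,0,0,0]
    - [0,0,0,0]

```text
clock: 34.6
eef_pos: [0.5264, 0.0564, 0.0108]
tool_rot: [0.075, 0.997, 0.0, 0.001]
ft_force: [0.3, -0.6, -0.4]
grip_width: -0.0001
```

Call:
send_rows:
  moves:
    - [-0.004,0,0,0]
    - [-0.002,0,0,0]
    - [0,0,0,0]

```text
clock: 34.9
eef_pos: [0.5303, 0.0556, 0.0101]
tool_rot: [0.075, 0.997, -0.0, -0.0]
ft_force: [-0.5, 0.5, 1.0]
grip_width: 0.0001
```

Call:
send_rows:
  moves:
    - [-0.003,0,0,0]
    - [-0.003,0,0,0]
    - [0,0,0,0]

```text
clock: 35.2
eef_pos: [0.537, 0.0548, 0.0104]
tool_rot: [0.075, 0.997, 0.0, 0.0]
ft_force: [-1.6, 0.5, 1.7]
grip_width: 0.0001
```

Call:
send_rows:
  moves:
    - [-0.004,0,0,0]
    - [-0.004,0,0,0]
    - [0,0,0,0]

```text
clock: 35.5
eef_pos: [0.5457, 0.0535, 0.0104]
tool_rot: [0.075, 0.997, -0.0, 0.001]
ft_force: [-0.7, -0.3, -0.4]
grip_width: -0.0
```

Call:
send_rows:
  moves:
    - [-0.005,0,0,0]
    - [-0.004,0,0,0]
    - [-0.004,0,0,0]
    - [0,0,0,0]

```text
clock: 35.9
eef_pos: [0.5587, 0.0515, 0.0104]
tool_rot: [0.075, 0.997, -0.0, 0.001]
ft_force: [0.2, 1.0, -0.1]
grip_width: 0.0002
```

Call:
send_rows:
  moves:
    - [-0.004,0,0,0]
    - [-0.003,0,0,0]
    - [0,0,0,0]
    - [0,0,0,0]

```text
clock: 36.3
eef_pos: [0.5651, 0.0505, 0.0104]
tool_rot: [0.075, 0.997, -0.0, 0.001]
ft_force: [0.5, 0.1, -0.0]
grip_width: -0.0001
```

Call:
send_rows:
  moves:
    - [-0.002,0,0,0]
    - [0,0,0,0]
    - [0,0,0,0]

```text
clock: 36.6
eef_pos: [0.566, 0.0504, 0.0103]
tool_rot: [0.075, 0.997, -0.0, -0.0]
ft_force: [-2.5, 0.2, 2.2]
grip_width: 0.0001
```

Call:
send_rows:
  moves:
    - [-0.002,0,0,0]
    - [0,0,0,0]
    - [0,0,0,0]

```text
clock: 36.9
eef_pos: [0.5682, 0.05, 0.0103]
tool_rot: [0.075, 0.997, -0.0, 0.0]
ft_force: [-2.1, 1.0, 1.3]
grip_width: -0.0001
```

Call:
send_rows:
  moves:
    - [-0.002,0,0,0]
    - [0,0,0,0]
    - [0,0,0,0]

```text
clock: 37.2
eef_pos: [0.5683, 0.05, 0.0102]
tool_rot: [0.075, 0.997, 0.0, -0.002]
ft_force: [-7.0, 2.7, 5.3]
grip_width: 0.0001
```

Call:
send_rows:
  moves:
    - [-0.002,0,0,0]
    - [0,0,0,0]
    - [0,0,0,0]

```text
clock: 37.5
eef_pos: [0.5683, 0.05, 0.01]
tool_rot: [0.075, 0.997, 0.0, -0.004]
ft_force: [-10.4, 0.9, 9.2]
grip_width: -0.0004
```

Call:
send_rows:
  moves:
    - [-0.001,0,0,0]
    - [0,0,0,0]
    - [0,0,0,0]

```text
clock: 37.8
eef_pos: [0.5683, 0.05, 0.0099]
tool_rot: [0.074, 0.997, 0.0, -0.005]
ft_force: [-13.2, 2.3, 11.5]
grip_width: 0.0003
```

Call:
send_rows:
  moves:
    - [0.006,0,0,0]
    - [0.02,0,0,0]
    - [0.02,0,-0.02,0]
    - [0,0,-0.03,0]
    - [0,0,-0.04,0]
    - [0,0,-0.04,0]
    - [0,0,-0.04,0]
    - [0,0,-0.03,0]
    - [0,0,0,1]
    - [0,0,0,1]
    - [0,0,0,1]
    - [0,0,0,1]
    - [0,0,0,1]
    - [0,0,0,1]
    - [0,0,0,1]
    - [0,0,0,1]
    - [0,0,0,1]
    - [0,0,0,1]
  claw: 1

```text
clock: 39.6
eef_pos: [0.529, 0.056, 0.2107]
tool_rot: [0.546, 0.838, 0.001, 0.001]
ft_force: [-0.4, -0.5, -0.3]
grip_width: 0.0858
```

```bash
python3 go.py .4527 -.3315 .16 100.2
```

```text
t 39.6 pos [0.529  0.056  0.2107] head 113.87 grip 0.0858 F [-0.4 -0.5 -0.3] q6 1.26
turn(units) 2.386 dx,dy,dz -0.3679 -0.1438 0.0507
```

Call:
send_rows:
  moves:
    - [0,0,0,0.8]
    - [0,0,0,0.8]
    - [0,0,0,0.8]
    - [-0.04,-0.016,0,0]
    - [-0.04,-0.016,0,0]
    - [-0.04,-0.016,0,0]
    - [-0.04,-0.016,0,0]
    - [-0.04,-0.016,0,0]
    - [-0.04,-0.016,0,0]
    - [-0.04,-0.016,0,0]
    - [-0.04,-0.016,0,0]
    - [-0.04,-0.016,0,0]
    - [-0.008,0,0,0]
    - [0,0,0,0]
    - [0,0,0,0]
    - [0,0,0,0]

```text
clock: 41.2
eef_pos: [0.4528, -0.3305, 0.2104]
tool_rot: [0.64, 0.769, 0.0, 0.0]
ft_force: [1.0, 0.4, -0.4]
grip_width: 0.0856
```

```bash
python3 go.py .4527 -.3315 .07 100.2; python3 -c "
from m import *
im,_=cams.camera('top');cv2.imwrite('pics/a13.png',cv2.resize(im[110:230,210:340],None,fx=6,fy=5,interpolation=cv2.INTER_CUBIC))
im,_=cams.camera('scene');cv2.imwrite('pics/a14.png',cv2.resize(im[110:230,90:300],None,fx=3.7,fy=3.7,interpolation=cv2.INTER_CUBIC))"
```

```text
t 41.2 pos [ 0.4528 -0.3305  0.2104] head 100.48 grip 0.0856 F [ 1.   0.4 -0.4] q6 0.76
turn(units) 0.049 dx,dy,dz -0.001 -0.0003 0.1404
```

View pics/a13.png

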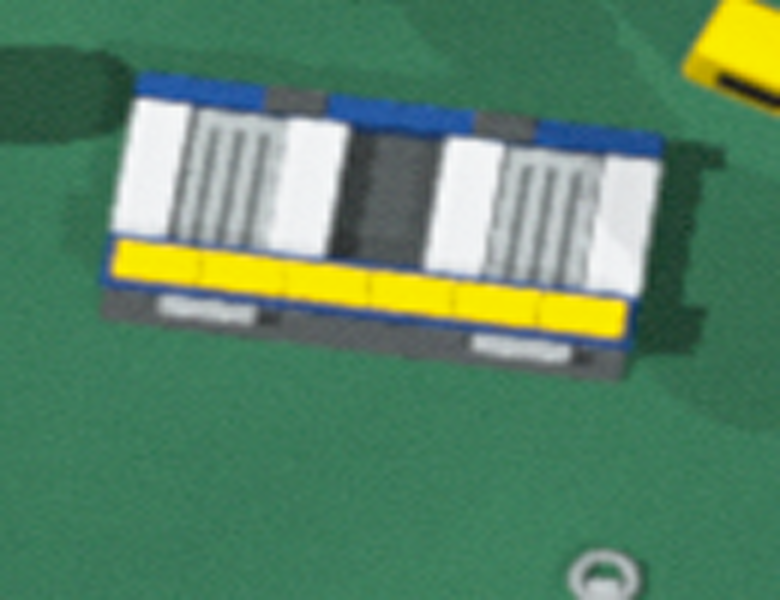

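View pics/a14.png

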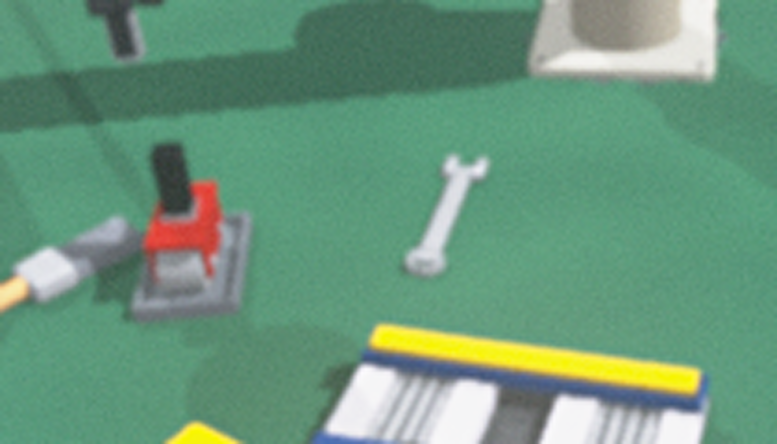

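Both plates are home: two rear ends stick out the same amount, at (208,310) and (522,348) in the top crop. There is no third plate. Next I'll fetch the roller.

Call:
send_rows:
  moves:
    - [-0.001,0,0.03,0.05]
    - [0,0,0.04,0]
    - [0,0,0.04,0]
    - [0,0,0.02,0]
    - [0,0,0.01,0]
    - [0,0,0,0]
    - [0,0,0,0]

```text
clock: 42.0
eef_pos: [0.4535, -0.333, 0.0716]
tool_rot: [0.642, 0.767, 0.0, 0.001]
ft_force: [1.1, 0.5, 0.4]
grip_width: 0.0851
```

```bash
python3 go.py .4527 -.3315 .07 100.2; python3 -c "
from m import *
im,_=cams.camera('scene');cv2.imwrite('pics/a15.png',cv2.resize(im[90:210,70:220],None,fx=5,fy=5,interpolation=cv2.INTER_CUBIC))"
```

```text
t 42.0 pos [ 0.4535 -0.333   0.0716] head 100.13 grip 0.0851 F [1.1 0.5 0.4] q6 0.76
turn(units) -0.013 dx,dy,dz 0.0016 -0.0005 0.0016
```

View pics/a15.png

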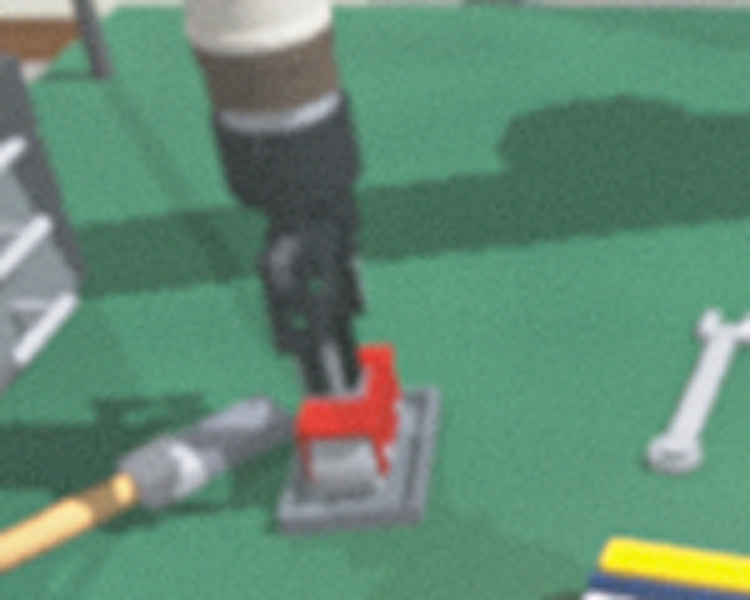

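Call:
send_rows:
  moves:
    - [0.0015,0,0,0]
    - [0,0,0,0]
    - [0,0,0,0]
    - [0,0,0,0]
    - [0,0,0,0]
    - [0,0,0,0]
    - [0,0,0,0]
    - [0,0,0,0]
    - [0,0,0,0]
    - [0,0,0,0]
    - [0,0,0,0]
  claw: -1

```text
clock: 43.15
eef_pos: [0.4524, -0.3314, 0.0707]
tool_rot: [0.642, 0.767, 0.0, 0.0]
ft_force: [-1.0, 0.6, 5.0]
grip_width: 0.0231
```

```bash
python3 go.py .4527 -.3315 .07 100.2
```

```text
t 43.15 pos [ 0.4524 -0.3314  0.0707] head 100.09 grip 0.0231 F [-1.   0.6  5. ] q6 0.76
turn(units) -0.02 dx,dy,dz -0.0001 0.0003 0.0007
```

Call:
send_rows:
  moves:
    - [0,0,-0.01,0]
    - [0,0,-0.02,0]
    - [0,0,-0.03,0]
    - [0,0,-0.03,0]
    - [0,0,-0.01,0]
    - [0,0,0,-0.8]
    - [0,0,0,-0.8]
    - [0,0,0,-0.8]
    - [0,0,0,-0.8]
    - [0,0,0,-0.8]
    - [0,0,0,-0.8]
    - [0,0,0,-0.8]
    - [0,0,0,-0.8]
    - [0,0,0,0]

```text
clock: 44.55
eef_pos: [0.4511, -0.3306, 0.1684]
tool_rot: [0.369, 0.93, 0.0, -0.002]
ft_force: [-0.5, 0.3, -4.9]
grip_width: 0.0234
```

Call:
send_rows:
  moves:
    - [0,0,0,-0.8]
    - [0,0,0,-0.8]
    - [0,0,0,-0.8]
    - [0,0,0,-0.8]
    - [0,0,0,-0.8]
    - [0,0,0,-0.8]
    - [0,0,0,-0.8]
    - [0,0,0,-0.4]
    - [0,0,0,0]
    - [0,0,0,0]

```text
clock: 45.55
eef_pos: [0.4517, -0.331, 0.1695]
tool_rot: [0.078, 0.997, 0.0, -0.001]
ft_force: [0.0, 0.1, -4.7]
grip_width: 0.0235
```

```bash
python3 -c "
from m import *
print(rk(-.04,-.08))"; python3 go.py .5827 -.109 .125 171.5;python3 -c "
from m import *
im,_=cams.camera('scene');cv2.imwrite('pics/a16.png',cv2.resize(im[60:240,70:300],None,fx=3.3,fy=3.3,interpolation=cv2.INTER_CUBIC))"
```

```text
[ 0.58271461 -0.10900889  0.        ]
t 45.55 pos [ 0.4517 -0.331   0.1695] head 171.02 grip 0.0235 F [ 0.   0.1 -4.7] q6 -0.48
turn(units) -0.083 dx,dy,dz -0.0967 0.2389 0.0445
```

View pics/a16.png

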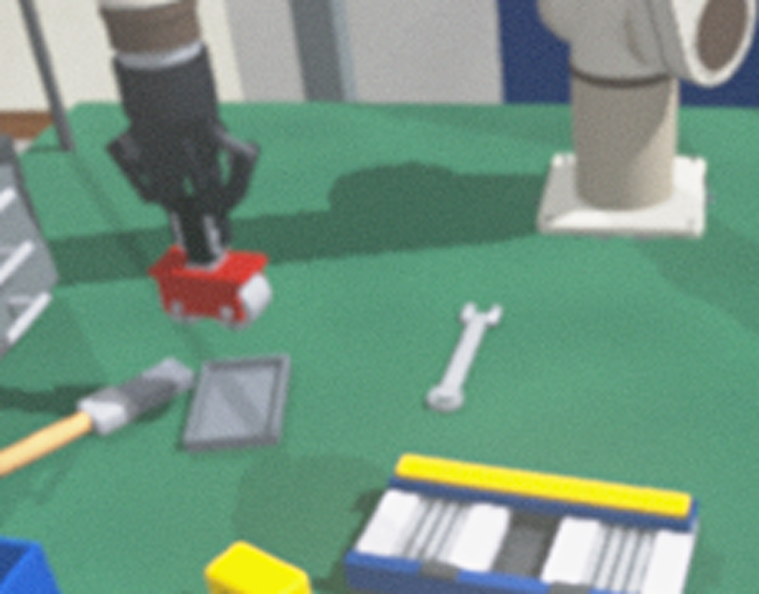

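Call:
send_rows:
  moves:
    - [0,0.02,0,-0.08]
    - [-0.01,0.04,0,0]
    - [-0.02,0.04,0,0]
    - [-0.02,0.04,0,0]
    - [-0.02,0.04,0,0]
    - [-0.02,0.04,0,0]
    - [-0.007,0.019,0,0]
    - [0,0,0,0]
    - [0,0,0.02,0]
    - [0,0,0.02,0]
    - [0,0,0,0]
    - [0,0,0,0]
    - [0,0,0,0]

```text
clock: 46.9
eef_pos: [0.5839, -0.1097, 0.1316]
tool_rot: [0.074, 0.997, -0.0, 0.001]
ft_force: [0.2, -0.5, -5.0]
grip_width: 0.0232
```

```bash
python3 go.py .5827 -.109 .1125 171.5;python3 -c "
from m import *
im,_=cams.camera('scene');cv2.imwrite('pics/a17.png',cv2.resize(im[110:250,150:300],None,fx=5,fy=4.2,interpolation=cv2.INTER_CUBIC))"
```

```text
t 46.9 pos [ 0.5839 -0.1097  0.1316] head 171.53 grip 0.0232 F [ 0.2 -0.5 -5. ] q6 -0.04
turn(units) 0.005 dx,dy,dz 0.0013 0.0005 0.0191
```

View pics/a17.png

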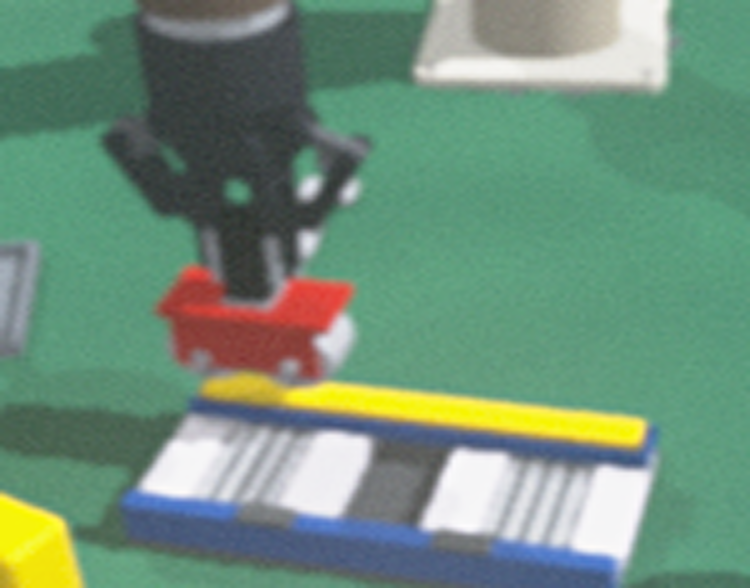

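Call:
send_rows:
  moves:
    - [0.0012,0,0.01,0]
    - [0,0,0.008,0]
    - [0,0,0.001,0]
    - [0,0,0,0]
    - [0,0,0,0]

```text
clock: 47.45
eef_pos: [0.5822, -0.1088, 0.1113]
tool_rot: [0.073, 0.997, -0.0, 0.0]
ft_force: [0.1, -0.1, -4.3]
grip_width: 0.0234
```

Call:
send_rows:
  moves:
    - [0,0,0.002,0]
    - [0,0,0,0]
    - [0,0,0,0]

```text
clock: 47.75
eef_pos: [0.5823, -0.1089, 0.1096]
tool_rot: [0.073, 0.997, -0.0, 0.0]
ft_force: [-0.2, -0.2, -4.0]
grip_width: 0.0235
```

Call:
send_rows:
  moves:
    - [0,0,0.001,0]
    - [0,0,0,0]
    - [0,0,0,0]

```text
clock: 48.05
eef_pos: [0.5825, -0.109, 0.1093]
tool_rot: [0.073, 0.997, -0.0, 0.001]
ft_force: [-0.6, -1.0, 2.8]
grip_width: 0.0233
```

Call:
send_rows:
  moves:
    - [0,0,0.002,0]
    - [0,0,0,0]
    - [0,0,0,0]

```text
clock: 48.35
eef_pos: [0.5826, -0.109, 0.1083]
tool_rot: [0.073, 0.997, -0.0, 0.001]
ft_force: [-2.3, 0.4, 9.1]
grip_width: 0.0232
```

Call:
send_rows:
  moves:
    - [0,0,0.002,0]
    - [0,0,0,0]
    - [0,0,0,0]

```text
clock: 48.65
eef_pos: [0.5827, -0.1091, 0.1067]
tool_rot: [0.073, 0.997, -0.0, 0.001]
ft_force: [-4.1, 0.5, 11.3]
grip_width: 0.0234
```

Call:
send_rows:
  moves:
    - [0,0,0.002,0]
    - [0,0,0,0]
    - [0,0,0,0]

```text
clock: 48.95
eef_pos: [0.5827, -0.1091, 0.1056]
tool_rot: [0.073, 0.997, -0.0, 0.002]
ft_force: [-4.8, 0.7, 15.1]
grip_width: 0.0232
```

Call:
send_rows:
  moves:
    - [0,0,0.002,0]
    - [0,0,0,0]
    - [0,0,0,0]

```text
clock: 49.25
eef_pos: [0.5833, -0.1092, 0.1054]
tool_rot: [0.073, 0.997, -0.0, 0.003]
ft_force: [-7.1, 1.8, 22.7]
grip_width: 0.0235
```

Call:
send_rows:
  moves:
    - [0,0,0.003,0]
    - [0,0,0,0]
    - [0,0,0,0]

```text
clock: 49.55
eef_pos: [0.5856, -0.1096, 0.105]
tool_rot: [0.073, 0.997, -0.001, 0.006]
ft_force: [-6.1, 1.1, 29.6]
grip_width: 0.0231
```

Call:
send_rows:
  moves:
    - [0,0.004,0,0]
    - [0,0.004,0,0]
    - [0,0.004,0,0]
    - [0,0.004,0,0]
    - [0,0.004,0,0]

```text
clock: 50.05
eef_pos: [0.5885, -0.0905, 0.1049]
tool_rot: [0.074, 0.997, -0.001, 0.006]
ft_force: [-6.5, -1.0, 28.9]
grip_width: 0.0232
```

Call:
send_rows:
  moves:
    - [0.001,0.005,0,0]
    - [0.001,0.005,0,0]
    - [0.001,0.005,0,0]
    - [0,0.005,0,0]
    - [0,0.005,0,0]

```text
clock: 50.55
eef_pos: [0.5916, -0.065, 0.105]
tool_rot: [0.074, 0.997, -0.001, 0.008]
ft_force: [-1.0, -0.2, 25.4]
grip_width: 0.0236
```

```bash
python3 -c "
from m import *
print(rk(-.04,-.035))"; python3 go.py .5894 -.0645 .105 171.5
```

```text
[ 0.58936604 -0.06450318  0.        ]
t 50.55 pos [ 0.5916 -0.065   0.105 ] head 171.56 grip 0.0236 F [-1.  -0.2 25.4] q6 0.04
turn(units) 0.01 dx,dy,dz 0.0022 0.0001 0.0
```

Call:
send_rows:
  moves:
    - [0.001,0.005,0.001,0]
    - [0.001,0.005,0,0]
    - [0,0.005,0,0]
    - [0,0.005,0,0]
    - [0,0.005,0,0]
    - [0,0.005,0,0]
    - [0,0.005,0,0]
    - [0,0.005,0,0]

```text
clock: 51.35
eef_pos: [0.5972, -0.0249, 0.105]
tool_rot: [0.074, 0.997, -0.0, 0.01]
ft_force: [-0.0, -1.5, 27.0]
grip_width: 0.0232
```

Call:
send_rows:
  moves:
    - [0,0.005,0.001,0]
    - [0,0.005,0,0]
    - [0,0.005,0,0]
    - [0,0.005,0,0]
    - [0,0.005,0,0]
    - [0,0.005,0,0]
    - [0,0.005,0,0]

```text
clock: 52.05
eef_pos: [0.6025, 0.0101, 0.105]
tool_rot: [0.074, 0.997, 0.0, 0.01]
ft_force: [-1.4, -2.8, 30.7]
grip_width: 0.0231
```

```bash
python3 -c "
from m import *
print(rk(-.04,.08))"; python3 go.py .6064 .0492 .105 171.5
```

```text
[0.60636412 0.04923365 0.        ]
t 52.05 pos [0.6025 0.0101 0.105 ] head 171.55 grip 0.0231 F [-1.4 -2.8 30.7] q6 0.16
turn(units) 0.009 dx,dy,dz 0.0019 0.0392 -0.0
```

Call:
send_rows:
  moves:
    - [0.001,0.005,0,0]
    - [0.001,0.005,0,0]
    - [0,0.005,0,0]
    - [0,0.005,0,0]
    - [0,0.005,0,0]
    - [0,0.005,0,0]
    - [0,0.005,0,0]
    - [0,0.005,0,0]
    - [0,0.005,0,0]
    - [0,0,0,0]

```text
clock: 53.05
eef_pos: [0.6089, 0.0563, 0.105]
tool_rot: [0.073, 0.997, 0.002, 0.012]
ft_force: [3.6, 0.5, 26.8]
grip_width: 0.0232
```

```bash
python3 go.py .6064 .0492 .105 171.5;python3 -c "
from m import *
im,_=cams.camera('scene');cv2.imwrite('pics/a18.png',cv2.resize(im[110:250,160:310],None,fx=5,fy=4.2,interpolation=cv2.INTER_CUBIC))"
```

```text
t 53.05 pos [0.6089 0.0563 0.105 ] head 171.6 grip 0.0232 F [ 3.6  0.5 26.8] q6 0.24
turn(units) 0.017 dx,dy,dz 0.0014 -0.0074 0.0
```

View pics/a18.png

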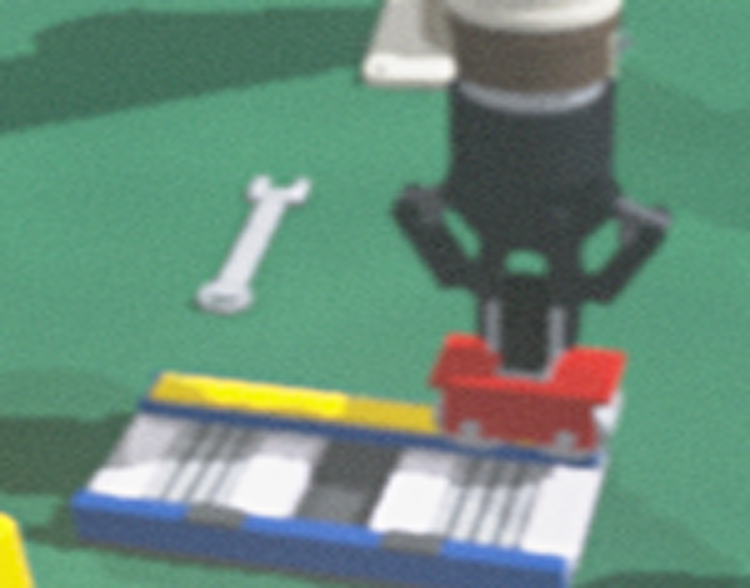

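Call:
send_rows:
  moves:
    - [0.001,0,0.002,0]
    - [0,0,0,0]
    - [0,-0.006,0,0]
    - [0,-0.006,0,0]
    - [0,-0.006,0,0]
    - [0,-0.006,0,0]
    - [0,-0.006,0,0]
    - [0,-0.006,0,0]
    - [0,-0.006,0,0]
    - [0,-0.006,0,0]

```text
clock: 54.1
eef_pos: [0.6018, 0.0085, 0.1049]
tool_rot: [0.073, 0.997, 0.002, 0.014]
ft_force: [1.7, 2.0, 33.9]
grip_width: 0.0233
```

```bash
python3 -c "
from m import *
print(rk(-.04,.04))"; python3 go.py .6005 .0097 .105 171.5
```

```text
[0.60045174 0.00967301 0.        ]
t 54.1 pos [0.6018 0.0085 0.1049] head 171.61 grip 0.0233 F [ 1.7  2.  33.9] q6 0.16
turn(units) 0.019 dx,dy,dz 0.0015 0.001 -0.0001
```

Call:
send_rows:
  moves:
    - [0.001,-0.006,0,0]
    - [0,-0.006,0,0]
    - [0,-0.006,0,0]
    - [0,-0.006,0,0]
    - [0,-0.006,0,0]
    - [0,-0.006,0,0]
    - [0,-0.006,0,0]
    - [0,-0.006,0,0]
    - [0,-0.006,0,0]
    - [0,-0.006,0,0]

```text
clock: 55.1
eef_pos: [0.5926, -0.0517, 0.1049]
tool_rot: [0.073, 0.997, 0.0, 0.014]
ft_force: [2.5, 1.3, 34.6]
grip_width: 0.0233
```

Call:
send_rows:
  moves:
    - [0,-0.006,0,0]
    - [0,-0.006,0,0]
    - [0,-0.006,0,0]
    - [0,-0.006,0,0]
    - [0,-0.006,0,0]
    - [0,-0.006,0,0]
    - [0,-0.006,0,0]
    - [0,-0.006,0,0]
    - [0,-0.006,0,0]
    - [0,-0.006,0,0]
    - [0,-0.004,0,0]
    - [0,0,0,0]

```text
clock: 56.3
eef_pos: [0.583, -0.117, 0.1049]
tool_rot: [0.074, 0.997, -0.002, 0.014]
ft_force: [2.1, -1.0, 33.6]
grip_width: 0.0234
```

```bash
python3 -c "
from m import *
print(rk(-.04,-.08))"; python3 go.py .5827 -.109 .105 171.5
```

```text
[ 0.58271461 -0.10900889  0.        ]
t 56.3 pos [ 0.583  -0.117   0.1049] head 171.56 grip 0.0234 F [ 2.1 -1.  33.6] q6 -0.05
turn(units) 0.011 dx,dy,dz 0.0015 0.0078 -0.0001
```

Call:
send_rows:
  moves:
    - [0,0,-0.01,0]
    - [0,0,-0.02,0]
    - [0,0,-0.03,0]
    - [0,0,-0.02,0]
    - [0,-0.03,0,0]
    - [0.01,-0.04,0,0]
    - [0.02,-0.04,0,0]
    - [0.02,-0.04,0,0]
    - [0.02,-0.04,0,0]
    - [0.02,-0.03,0,0]
    - [0,0,0,0]
    - [0,0,0,0]

```text
clock: 57.5
eef_pos: [0.4495, -0.319, 0.1719]
tool_rot: [0.075, 0.997, 0.001, -0.001]
ft_force: [-0.7, -0.2, -4.9]
grip_width: 0.0234
```

```bash
cat > hts.py <<'E'
from m import *
P=[];Q=[]
for i in range(6):
    im,d,p=cloud('top');P.append(p); i2,d2,q=cloud('scene');Q.append(q)
P=np.nanmedian(P,0);Q=np.nanmedian(Q,0)
c,s=np.cos(RYAW),np.sin(RYAW)
for nm,A in(('top',P),('scene',Q)):
    d=A[...,:2]-RACK;x,y=d[...,0]*c+d[...,1]*s, -d[...,0]*s+d[...,1]*c
    for y0 in(-100,-60,-20,20,60,100):
        m=(abs(x*1000+40)<6)&(abs(y*1000-y0)<16);print(nm,y0,m.sum(),np.nanmedian(A[m][:,2]*1000).round(1))
cv2.imwrite('pics/h_top.png',cv2.resize(im[110:250,210:420],None,fx=3.7,fy=3.7,interpolation=cv2.INTER_CUBIC))
cv2.imwrite('pics/h_sc.png',cv2.resize(i2[60:260,80:310],None,fx=3,fy=3,interpolation=cv2.INTER_CUBIC))
E
python3 hts.py; python3 go.py .4524 -.3314 .17 100.1
```

```text
top -100 50 39.8
top -60 50 40.1
top -20 47 39.6
top 20 48 39.7
top 60 47 39.4
top 100 46 40.0
scene -100 35 39.3
scene -60 34 39.3
scene -20 71 38.1
scene 20 68 23.8
scene 60 60 38.9
scene 100 60 38.8
t 58.1 pos [ 0.4511 -0.3187  0.1734] head 171.62 grip 0.0234 F [ 0.  -0.4 -4.7] q6 -0.47
turn(units) 12.483 dx,dy,dz -0.0127 -0.001 0.0034
```

View pics/h_sc.png

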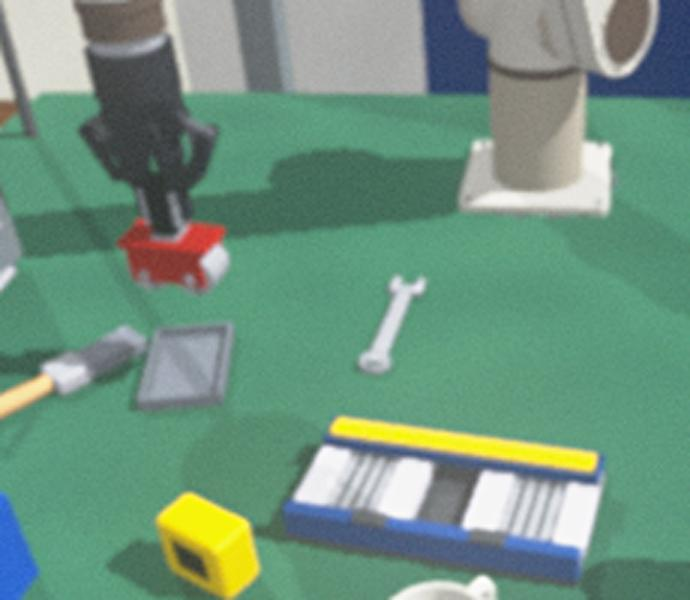

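View pics/h_top.png

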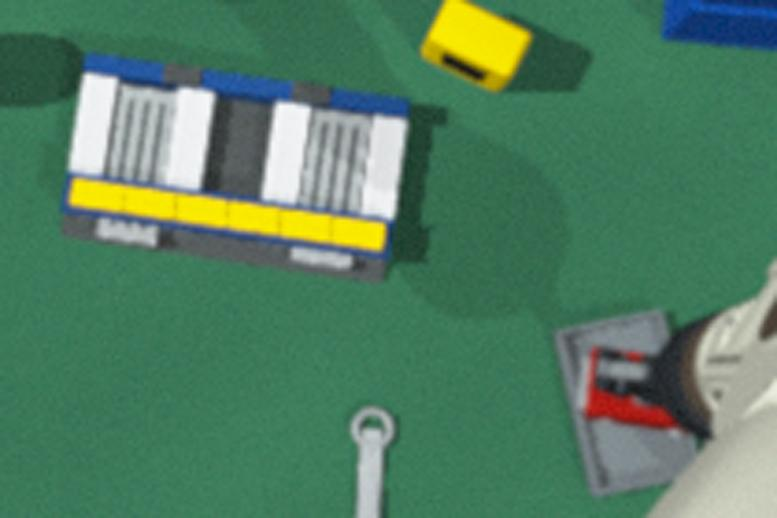

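Call:
send_rows:
  moves:
    - [0,0,0,0.8]
    - [0,0,0,0.8]
    - [0,0,0,0.8]
    - [0,0,0,0.8]
    - [0,0,0,0.8]
    - [0,0,0,0.8]
    - [0,0,0,0.8]
    - [0,0,0,0.8]
    - [0,0,0,0.8]
    - [0,0,0,0.8]
    - [0,0,0,0.8]
    - [0,0,0,0.8]
    - [0,0,0,0.8]
    - [0,0,0,0.8]
    - [0,0,0,0.8]
    - [0,0,0,0.48]
    - [-0.0127,0,0,0]
    - [0,0,0,0]
    - [0,0,0,0]

```text
clock: 60.0
eef_pos: [0.4532, -0.332, 0.1732]
tool_rot: [0.642, 0.766, 0.0, 0.0]
ft_force: [-0.1, -0.4, -4.8]
grip_width: 0.0233
```

```bash
python3 go.py .4524 -.3314 .0712 100.1
```

```text
t 60.0 pos [ 0.4532 -0.332   0.1732] head 100.07 grip 0.0233 F [-0.1 -0.4 -4.8] q6 0.76
turn(units) -0.005 dx,dy,dz 0.0007 -0.0007 0.102
```

Call:
send_rows:
  moves:
    - [0,0,0.03,0]
    - [0,0,0.03,0]
    - [0,0,0.02,0]
    - [0,0,0.01,0]
    - [0,0,0.007,0]
    - [0,0,0,0]
    - [0,0,0,0]
    - [0,0,0,0]

```text
clock: 60.8
eef_pos: [0.454, -0.3321, 0.0776]
tool_rot: [0.642, 0.767, 0.0, 0.001]
ft_force: [-0.3, 0.3, -5.4]
grip_width: 0.023
```

Call:
send_rows:
  moves:
    - [0,0,0.002,0]
    - [0,0,0,0]
    - [0,0,0,0]

```text
clock: 61.1
eef_pos: [0.4531, -0.3314, 0.0745]
tool_rot: [0.642, 0.767, 0.0, 0.0]
ft_force: [-0.9, 0.9, -5.5]
grip_width: 0.0232
```

```bash
python3 go.py .4524 -.3314 .0707 100.1;python3 -c "
from m import *
im,_=cams.camera('scene');cv2.imwrite('pics/a19.png',cv2.resize(im[90:210,70:220],None,fx=5,fy=5,interpolation=cv2.INTER_CUBIC))"
```

```text
t 61.1 pos [ 0.4531 -0.3314  0.0745] head 100.09 grip 0.0232 F [-0.9  0.9 -5.5] q6 0.76
turn(units) -0.003 dx,dy,dz 0.0002 -0.0007 0.0038
```

View pics/a19.png

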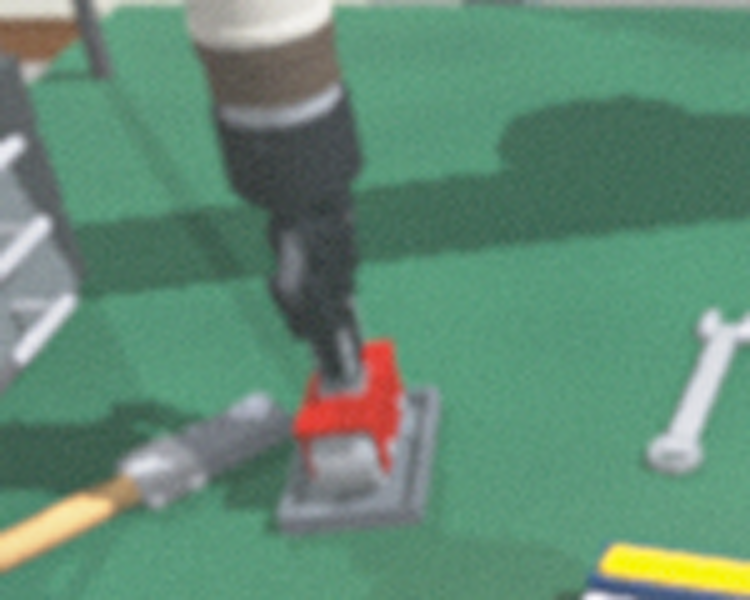

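Call:
send_rows:
  moves:
    - [0,0,0.0025,0]
    - [0,0,0,0]
    - [0,0,0,0]
    - [0,0,0,0]

```text
clock: 61.55
eef_pos: [0.4531, -0.3314, 0.0718]
tool_rot: [0.642, 0.767, 0.0, -0.0]
ft_force: [0.6, 0.2, -5.1]
grip_width: 0.0232
```

Call:
send_rows:
  moves:
    - [0,0,0.001,0]
    - [0,0,0,0]
    - [0,0,0,0]

```text
clock: 61.85
eef_pos: [0.4533, -0.3315, 0.071]
tool_rot: [0.642, 0.767, 0.0, 0.0]
ft_force: [0.6, -0.2, -3.5]
grip_width: 0.0233
```

Contact is starting. I'll go down another 1 mm, release, and go straight up.

Call:
send_rows:
  moves:
    - [0,0,0.001,0]
    - [0,0,0,0]
    - [0,0,0,0]

```text
clock: 62.15
eef_pos: [0.4538, -0.3315, 0.0708]
tool_rot: [0.642, 0.767, 0.0, 0.001]
ft_force: [-0.5, 2.0, 4.6]
grip_width: 0.0234
```

Call:
send_rows:
  moves:
    - [0,0,0,0]
    - [0,0,0,0]
    - [0,0,0,0]
    - [0,0,0,0]
    - [0,0,0,0]
    - [0,0,0,0]
    - [0,0,0,0]
    - [0,0,0,0]
    - [0,0,-0.01,0]
    - [0,0,-0.02,0]
    - [0,0,-0.03,0]
    - [0,0,-0.04,0]
    - [0,0,-0.04,0]
    - [0,0,0,0]
  claw: 1

```text
clock: 63.55
eef_pos: [0.4562, -0.3337, 0.2174]
tool_rot: [0.642, 0.767, 0.0, 0.007]
ft_force: [0.6, -0.7, -0.3]
grip_width: 0.0852
```

Call:
send_rows:
  moves:
    - [0.03,-0.03,-0.01,0]
    - [0.02,-0.04,0,0]
    - [0,-0.04,0,0]
    - [0,-0.04,0,0]
    - [0,0,0,0]
    - [0,0,0,0]
    - [0,0,0,0]
    - [0,0,0,0]
    - [0,0,0,0]

```text
clock: 64.45
eef_pos: [0.2976, -0.3084, 0.2196]
tool_rot: [0.642, 0.767, 0.0, -0.0]
ft_force: [0.4, -0.5, -0.3]
grip_width: 0.0857
```

```bash
python3 hts.py; python3 ov.py 9; python3 go.py .45 -.33 .2 100
```

```text
top -100 49 39.7
top -60 49 39.4
top -20 49 39.4
top 20 47 39.7
top 60 49 39.9
top 100 47 39.6
scene -100 33 39.4
scene -60 34 39.3
scene -20 70 38.5
scene 20 72 23.6
scene 60 62 38.9
scene 100 61 38.9
[[ 0.444 -0.138  0.006]
 [ 0.269 -0.136  0.006]
 [ 0.421 -0.121  0.006]
 [ 0.421 -0.157  0.006]
 [ 0.277 -0.114  0.006]
 [ 0.443  0.462  0.006]
 [ 0.679  0.45   0.006]
 [ 0.737 -0.187  0.006]
 [ 0.728 -0.265  0.006]]
t 65.15 pos [ 0.2967 -0.3085  0.2198] head 100.08 grip 0.0857 F [ 0.   0.2 -0.6] q6 0.59
turn(units) 0.014 dx,dy,dz -0.0478 0.1473 0.0198
```

View pics/ov_top_9.png

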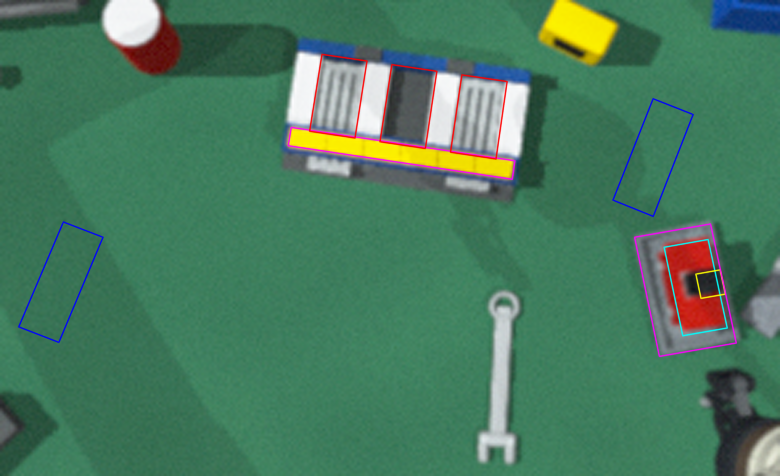

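View pics/h_sc.png

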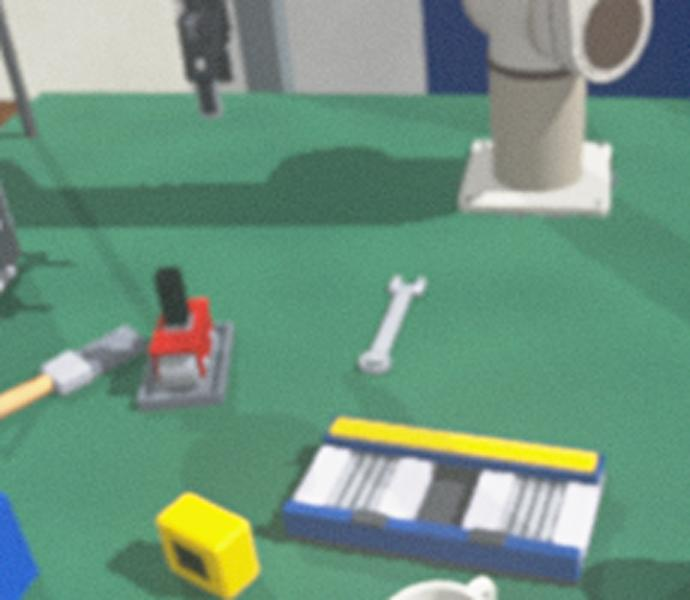

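Run:
```python
from m import *
acc=[]
ims=[cams.camera("top")[0].astype(float) for _ in range(6)]
im=np.mean(ims,0).astype(np.uint8)
for y0 in(-.076,.076):
  prof=[]
  xs=np.arange(-.08,.06,.001)
  for x in xs:
    pts=np.array([rk(x,y0+dy,.020) for dy in np.linspace(-.015,.015,31)])
    p=proj("top",pts).astype(np.float32)[None]
    v=cv2.remap(im,p[...,0],p[...,1],cv2.INTER_LINEAR)[0].mean(0); prof.append(v.mean())
  prof=np.array(prof)
  print(y0,[f"{1000*x:.0f}:{v:.0f}" for x,v in zip(xs,prof) if x<-.052 or x>.045])
```

```text
-0.076 ['-80:84', '-79:84', '-78:84', '-77:85', '-76:85', '-75:85', '-74:85', '-73:85', '-72:85', '-71:85', '-70:87', '-69:90', '-68:96', '-67:105', '-66:117', '-65:131', '-64:146', '-63:160', '-62:169', '-61:174', '-60:176', '-59:176', '-58:174', '-57:168', '-56:160', '-55:148', '-54:133', '-53:117', '45:180', '46:185', '47:192', '48:197', '49:200', '50:202', '51:201', '52:197', '53:190', '54:178', '55:159', '56:137', '57:117', '58:103', '59:94']
0.076 ['-80:96', '-79:96', '-78:96', '-77:95', '-76:95', '-75:96', '-74:98', '-73:101', '-72:107', '-71:118', '-70:133', '-69:148', '-68:165', '-67:180', '-66:191', '-65:196', '-64:198', '-63:199', '-62:197', '-61:195', '-60:191', '-59:185', '-58:176', '-57:166', '-56:154', '-55:141', '-54:126', '-53:115', '45:178', '46:179', '47:178', '48:175', '49:169', '50:157', '51:141', '52:121', '53:102', '54:85', '55:72', '56:65', '57:64', '58:67', '59:73']
```

Run:
```python
from m import *
im=np.mean([cams.camera("top")[0].astype(float) for _ in range(6)],0).astype(np.float32)
def prof(y0,z,a,b,w=.012,ch=None):
  xs=np.arange(a,b,.0005);o=[]
  for x in xs:
    p=proj("top",np.array([rk(x,y0+dy,z) for dy in np.linspace(-w,w,25)])).astype(np.float32)[None]
    v=cv2.remap(im,p[...,0],p[...,1],cv2.INTER_LINEAR)[0].mean(0); o.append(v)
  return xs*1000,np.array(o)
def edge(x,v): 
  g=np.gradient(cv2.GaussianBlur(v.astype(np.float32)[:,None],(1,9),0)[:,0]); i=np.argmax(g);j=np.argmin(g); return x[i].round(1),x[j].round(1)
for y0 in(-.1,-.06,-.02,.02,.06,.1):
  x,o=prof(y0,.039,-.065,-.015); print("strip",y0,edge(x,o[:,2]-o[:,0]))
for y0 in(-.038,.038,-.112,.112):
  x,o=prof(y0,.036,-.02,.08,.006); print("wall",y0,edge(x,o[:,2]))
for y0 in(-.076,.076):
  x,o=prof(y0,.020,-.085,-.052); print("rear",y0,edge(x,o[:,2]))
  x,o=prof(y0,.020,.03,.062); print("front",y0,edge(x,o[:,2]))
cv2.imwrite("pics/fin.png",cv2.resize(im[110:200,215:335].astype(np.uint8),None,fx=6.5,fy=6.5,interpolation=cv2.INTER_CUBIC))
```

```text
strip -0.1 (np.float64(-50.0), np.float64(-29.5))
strip -0.06 (np.float64(-50.0), np.float64(-29.5))
strip -0.02 (np.float64(-50.0), np.float64(-29.5))
strip 0.02 (np.float64(-50.5), np.float64(-29.5))
strip 0.06 (np.float64(-50.5), np.float64(-29.5))
strip 0.1 (np.float64(-50.5), np.float64(-30.0))
wall -0.038 (np.float64(22.0), np.float64(53.5))
wall 0.038 (np.float64(-18.0), np.float64(53.5))
wall -0.112 (np.float64(70.5), np.float64(54.0))
wall 0.112 (np.float64(69.5), np.float64(54.0))
rear -0.076 (np.float64(-65.0), np.float64(-54.0))
front -0.076 (np.float64(46.5), np.float64(56.0))
rear 0.076 (np.float64(-69.5), np.float64(-55.0))
front 0.076 (np.float64(42.5), np.float64(52.5))
```

View pics/fin.png

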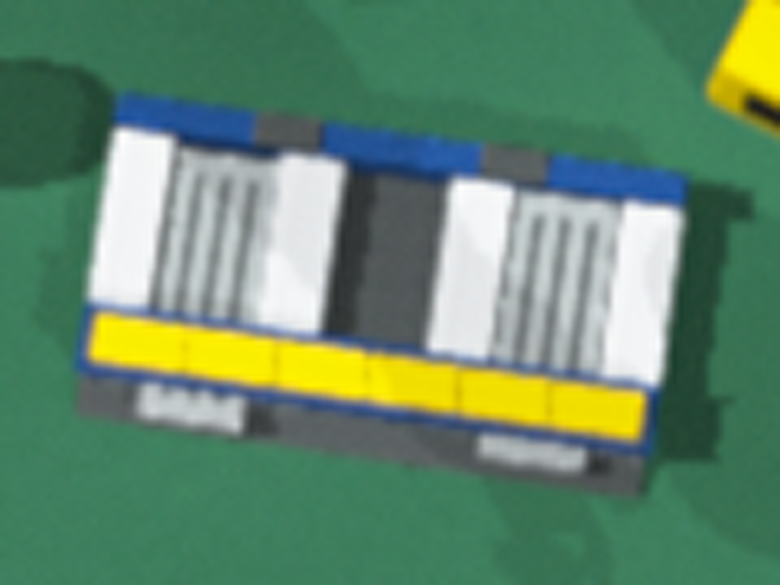

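Run:
```python
import cv2,numpy as np
from m import *
# a13: crop [110:230,210:340] scaled 6x5 ; h_top : now overwritten; 
for f,sx,sy in(("pics/a13.png",6,5),):
    a=cv2.imread(f); im=np.zeros((384,512,3),np.uint8); im[110:230,210:340]=cv2.resize(a,(130,120),interpolation=cv2.INTER_AREA)
    for y0 in(-.076,.076):
        xs=np.arange(-.085,-.052,.0005);o=[]
        for x in xs:
            p=proj("top",np.array([rk(x,y0+dy,.02) for dy in np.linspace(-.012,.012,25)])).astype(np.float32)[None]
            o.append(cv2.remap(im,p[...,0],p[...,1],cv2.INTER_LINEAR)[0].mean(0)[2])
        g=np.gradient(cv2.GaussianBlur(np.float32(o)[:,None],(1,9),0)[:,0]);print(f,y0,xs[np.argmax(g)]*1000)
```

```text
pics/a13.png -0.076 -64.99999999999999
pics/a13.png 0.076 -64.99999999999999
```

The slot 3 plate was home before the rolling (rear at -65.0 mm) but now sits 4.5 mm short (-69.5 mm). It must have been knocked or dragged during that phase. I'll push it home again.

Call:
send_rows:
  moves:
    - [0,0,0,-0.8]
    - [0,0,0,-0.8]
    - [0,0,0,-0.8]
    - [0,0,0,-0.8]
    - [0,0,0,-0.8]
    - [0,0,0,-0.8]
    - [0,0,0,-0.8]
    - [0,0,0,-0.8]
    - [0,0,0,-0.8]
    - [0,0,0,-0.8]
    - [0,0,0,-0.8]
    - [0,0,0,-0.8]
    - [0,0,0,-0.8]
    - [0,0,0,-0.8]
    - [0,0,0,-0.8]
    - [0,0,0,-0.46]
    - [0,0,0,0]
  claw: -1

```text
clock: 67.45
eef_pos: [0.2967, -0.3085, 0.2198]
tool_rot: [0.074, 0.997, -0.0, -0.0]
ft_force: [-0.6, 0.1, -0.1]
grip_width: -0.0003
```

```bash
python3 -c "
from m import *
print(rk(-.115,.076))"; python3 go.py .5316 .0564 .15 171.5
```

```text
[0.53159669 0.05636329 0.        ]
t 67.45 pos [ 0.2967 -0.3085  0.2198] head 171.47 grip -0.0003 F [-0.6  0.1 -0.1] q6 -0.66
turn(units) -0.006 dx,dy,dz -0.1784 0.3956 0.0698
```

Call:
send_rows:
  moves:
    - [0,0.04,0,0]
    - [0,0.04,0,0]
    - [-0.02,0.04,0,0]
    - [-0.02,0.04,0,0]
    - [-0.02,0.04,0,0]
    - [-0.02,0.04,0,0]
    - [-0.02,0.04,0,0]
    - [-0.02,0.04,0,0]
    - [-0.02,0.04,0,0]
    - [-0.02,0.036,0,0]
    - [-0.018,0,0,0]
    - [0,0,0.04,0]
    - [0,0,0.04,0]
    - [0,0,0.03,0]
    - [0,0,0.03,0]
    - [0,0,0,0]
    - [0,0,0,0]

```text
clock: 69.15
eef_pos: [0.5313, 0.0567, 0.0799]
tool_rot: [0.075, 0.997, -0.0, -0.001]
ft_force: [0.6, 0.3, -0.3]
grip_width: 0.0001
```

```bash
python3 go.py .5316 .0564 .0115 171.5
```

```text
t 69.15 pos [0.5313 0.0567 0.0799] head 171.44 grip 0.0001 F [ 0.6  0.3 -0.3] q6 0.26
turn(units) -0.011 dx,dy,dz -0.0004 -0.0003 0.0684
```

Call:
send_rows:
  moves:
    - [0,0,0.03,0]
    - [0,0,0.03,0]
    - [0,0,0.008,0]
    - [0,0,0,0]
    - [-0.01,0,0,0]
    - [-0.008,0,0,0]
    - [-0.008,0,0,0]
    - [0,0,0,0]

```text
clock: 69.95
eef_pos: [0.5598, 0.0528, 0.013]
tool_rot: [0.075, 0.997, 0.0, 0.002]
ft_force: [0.2, 0.9, 0.6]
grip_width: 0.0002
```

```bash
python3 go.py .5683 .0503 .0108 171.5; python3 held.py 20 .026 180,150,140,110
```

```text
t 69.95 pos [0.5598 0.0528 0.013 ] head 171.44 grip 0.0002 F [0.2 0.9 0.6] q6 0.24
turn(units) -0.01 dx,dy,dz -0.0088 -0.0012 0.0022
```

View pics/held_20.png

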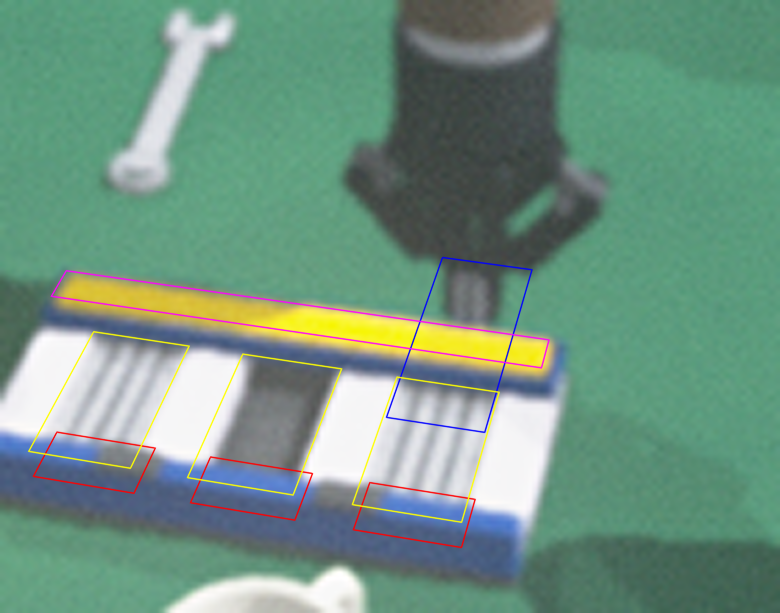

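Call:
send_rows:
  moves:
    - [-0.002,0,0.001,0]
    - [-0.002,0,0,0]
    - [0,0,0,0]
    - [0,0,0,0]

```text
clock: 70.4
eef_pos: [0.5609, 0.0523, 0.0107]
tool_rot: [0.074, 0.997, -0.0, -0.0]
ft_force: [-0.7, -0.3, -1.2]
grip_width: -0.0002
```

Call:
send_rows:
  moves:
    - [-0.002,0,0,0]
    - [0,0,0,0]
    - [0,0,0,0]

```text
clock: 70.7
eef_pos: [0.5631, 0.052, 0.0108]
tool_rot: [0.074, 0.997, 0.0, 0.0]
ft_force: [-0.1, 0.0, 0.4]
grip_width: -0.0004
```

Call:
send_rows:
  moves:
    - [-0.002,0,0,0]
    - [0,0,0,0]
    - [0,0,0,0]

```text
clock: 71.0
eef_pos: [0.565, 0.0517, 0.0107]
tool_rot: [0.074, 0.997, -0.0, -0.0]
ft_force: [0.3, -0.1, 0.2]
grip_width: 0.0001
```

Call:
send_rows:
  moves:
    - [-0.002,0,0,0]
    - [0,0,0,0]
    - [0,0,0,0]

```text
clock: 71.3
eef_pos: [0.5666, 0.0514, 0.0107]
tool_rot: [0.074, 0.997, 0.0, -0.0]
ft_force: [-2.6, -0.2, 2.7]
grip_width: 0.0002
```

Call:
send_rows:
  moves:
    - [-0.002,0,0,0]
    - [0,0,0,0]
    - [0,0,0,0]

```text
clock: 71.6
eef_pos: [0.5684, 0.0512, 0.0107]
tool_rot: [0.074, 0.997, 0.0, -0.001]
ft_force: [-3.7, 0.8, 1.7]
grip_width: -0.0002
```

Call:
send_rows:
  moves:
    - [-0.002,0,0,0]
    - [0,0,0,0]
    - [0,0,0,0]

```text
clock: 71.9
eef_pos: [0.5684, 0.0511, 0.0106]
tool_rot: [0.074, 0.997, 0.0, -0.002]
ft_force: [-8.9, 0.8, 6.2]
grip_width: -0.0002
```

Call:
send_rows:
  moves:
    - [-0.002,0,0,0]
    - [0,0,0,0]
    - [0,0,0,0]

```text
clock: 72.2
eef_pos: [0.5685, 0.0511, 0.0105]
tool_rot: [0.074, 0.997, 0.0, -0.004]
ft_force: [-13.8, 2.6, 10.2]
grip_width: 0.0003
```

Call:
send_rows:
  moves:
    - [-0.001,0,0,0]
    - [0,0,0,0]
    - [0,0,0,0]

```text
clock: 72.5
eef_pos: [0.5685, 0.0511, 0.0105]
tool_rot: [0.074, 0.997, 0.0, -0.005]
ft_force: [-15.0, 3.3, 13.1]
grip_width: -0.0001
```

Now I'll back off straight, raise the arm clear, and measure again.

Call:
send_rows:
  moves:
    - [0.006,0,0,0]
    - [0.02,0,0,0]
    - [0.02,0,-0.01,0]
    - [0,0,-0.03,0]
    - [0,0,-0.04,0]
    - [0,0,-0.04,0]
    - [0,0,-0.04,0]
    - [0.04,-0.02,-0.02,0]
    - [0.04,-0.03,0,0]
    - [0.04,-0.04,0,0]
    - [0.04,-0.04,0,0]
    - [0.02,-0.04,0,0]
    - [0,-0.04,0,0]
    - [0,-0.04,0,0]
    - [0,0,0,0]
    - [0,0,0,0]

```text
clock: 74.1
eef_pos: [0.3247, -0.1568, 0.1913]
tool_rot: [0.076, 0.997, -0.0, 0.001]
ft_force: [-0.0, 1.4, -0.5]
grip_width: 0.0
```

```bash
cat > edge.py <<'E'
from m import *
import sys
im=np.mean([cams.camera("top")[0].astype(float) for _ in range(4)],0).astype(np.float32)
for y0 in(-.076,.076):
  for nm,a,b,sg in(("rear",-.085,-.056,1),("front",.04,.064,-1)):
    xs=np.arange(a,b,.0005);o=[]
    for x in xs:
      p=proj("top",np.array([rk(x,y0+dy,.02) for dy in np.linspace(-.012,.012,25)])).astype(np.float32)[None]
      o.append(cv2.remap(im,p[...,0],p[...,1],cv2.INTER_LINEAR)[0].mean(0)[2])
    g=sg*np.gradient(cv2.GaussianBlur(np.float32(o)[:,None],(1,9),0)[:,0]);print(nm,y0,round(xs[np.argmax(g)]*1000,1))
cv2.imwrite(f"pics/fin_{sys.argv[1]}.png",cv2.resize(im[110:250,215:415].astype(np.uint8),None,fx=4,fy=4,interpolation=cv2.INTER_CUBIC))
E
python3 edge.py b; python3 go.py .45 0 .2 171.5
```

```text
rear -0.076 -65.0
front -0.076 56.0
rear 0.076 -65.0
front 0.076 56.0
t 74.3 pos [ 0.3245 -0.1547  0.1908] head 171.61 grip 0.0002 F [ 0.1 -0.4  0.1] q6 -0.3
turn(units) 0.019 dx,dy,dz -0.1013 0.1715 -0.0092
```

View pics/fin_b.png

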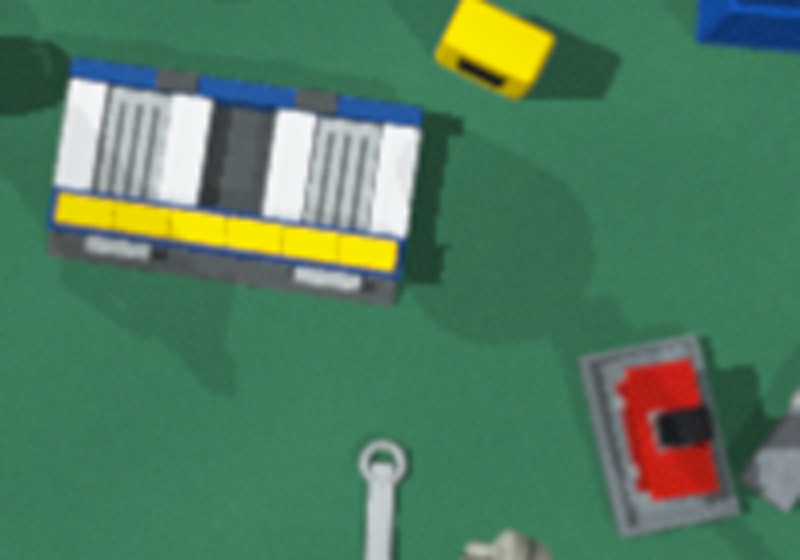

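```bash
python3 hts.py | grep top; python3 edge.py c; python3 -c "
from workcell import monitor,order
print(order.job_done()); print(monitor.get_obs()['clock'])"
```

```text
top -100 49 39.5
top -60 50 39.3
top -20 48 39.6
top 20 48 39.5
top 60 45 39.6
top 100 47 40.0
rear -0.076 -65.0
front -0.076 56.0
rear 0.076 -65.0
front 0.076 56.0
the job is handed in; nothing more can be done
None
the job is handed in; nothing more can be done
```

The job is handed in at about 75 s of the 210 s allowed. Both plates (only two were present) are home in slots 1 and 3. I rolled the keeper strip flat once each way at about 25–35 N, and the roller is upright in its tray again.

**Last checks**
- **Plates:** both have their rear end at rack x = -65.0 mm, which is home.
- **Strip:** all six pieces read 39.3–40.0 mm from the top camera. In the scene camera five read 38.5–39.4 mm. Piece 4 read 23.6 mm there, which I took as a bad measurement.
- **Roller and tools:** the roller stands in its tray, and the other tools I could see looked unmoved.

**What did not go smoothly**
- **Slot 3 jam:** the first push jammed after about 15 mm, and I kept pushing until the fingers saw about 70 N along the push and 72 N upward. That is below the 120 N wrist limit, and I don't know whether the 40 N limit on the arm and gripper body counts fingertip contact. I backed off and pushed the plate home again at low force.
- **Slot 3 plate moved:** after the rolling it sat 4.5 mm short, though it had been home just before. Either it was knocked or the rolling shifted it. I pushed it home again after the roller was parked and did not re-roll, so that last push came after the rolling step.

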